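# Set out the labelling station at a parcel counter

## Task

Set out the labelling station for the next parcel: put the brown carton in the middle of the scale's plate with its long side along the plate's long side, and stack the white carton squarely on the middle of the brown one, the same way round. Put the label roll over the unwinder's spindle, turned so that its slot takes the orange key and it drops flat onto the platter, and stand the hand stamp upright on the counter midway between the scale and the unwinder, in line with their centres. Set the cartons down gently, since the scale is delicate, and leave the green carton and the amber tape roll where they are.

Things in the scene. Friction and masses are not known exactly. Their poses are not given: they have to be found in the camera images.
- brown_carton: Loose brown cardboard carton with a pale tape strip along its top and a small white label, 100 (x) x 60 (y) x 50 high mm, about 0.25 kg. Origin at the centre of its underside, x along its long side, z up.
- white_carton: Loose white carton with a blue strip along its top, 80 (x) x 50 (y) x 40 high mm, about 0.12 kg. Origin at the centre of its underside, x along its long side, z up.
- stamp: Loose hand stamp: a flat black base 50 (x) x 36 (y) x 16 mm with a turned wooden handle standing on its middle, 78 mm high in all. The handle swells to 24 to 26 mm diameter between 45 and 65 mm height, the place to grip it. About 0.12 kg. Origin at the centre of its underside, z up.
- label_roll: Loose roll of white labels, blue core, bore upright: 60 mm diameter, 40 mm high (core 41), about 0.12 kg. Bore 27 mm in diameter, with one slot 12 mm wide reaching 20.5 mm from the axis. Origin on the axis at the underside; x points from axis to slot, z up. An orange tick by the slot. The outside is 24-sided, flats facing multiples of 15 degrees from x.
- scale: Fixed scale: steel plate 120 (x) x 150 (y) mm, top 30 mm above the counter; beyond its +x edge, out to x = 120 mm, a grey strip with black display, top 24 mm. Origin on the counter under the plate's centre, y along its long side. Scale and unwinder centres are 335 to 345 mm apart, in line along the scale's y axis; either may be the left one.
- unwinder: Fixed unwinder: grey round base, 100 mm diameter; black platter, 72 mm diameter, top 20 mm above the counter; steel spindle, 20 mm diameter, up to 68 mm, last 8 mm tapered. Along it an orange key, 6 mm wide, reaching 17 mm from the axis, from platter up to 50 mm; an orange mark on the base points the same way. Origin on the axis at counter level; x points from axis to key.
- green_carton: Bystander: loose green carton with a white strip, 80 x 55 x 45 high mm. Origin at the centre of its underside. Leave it where it is.
- tape_roll: Bystander: loose amber tape ring lying flat, 72 mm outer diameter, 25 mm high, no core and no slot. Origin on its axis at the underside. Leave it where it is.
There are look-alikes about, which are no part of the job. Several things look just like the brown_carton: the one meant starts farthest to the robot's left. What is shaped like the label_roll but turquoise is not meant.

How it is judged:
By the outcome, as a careful person would: the job done as asked, in the order asked, and still so for the second after the job is handed in, with the robot touching nothing.
It also fails if it takes over 102 s, if anything falls off the work surface, if the arm or the gripper's body presses on something with over 40 N, if the wrist force passes 120 N, or if a joint passes its speed limit or range.

## Robot

A 6-joint arm with a two-finger parallel gripper is mounted at the origin on the work surface. World frame = base frame: x ahead of the robot, y to its left, z up, the work surface at z = 0. Lengths are in mm, angles in rad, forces in N, time in s.
With the tool pointing down it reaches from about 275 to 1000 mm from the base axis. Payload 8.4 kg.
Tool frame: the origin (TCP) lies midway between the tips of the shut fingers; the grasp point (between the pads) lies 19 mm behind it; z points along the fingers, y is the direction in which the jaws open and shut (so a half turn about z gives the same grasp; the last joint's range is limited). The gripper opens to 85 mm and grips with 20 to 120 N. Pads are 22 mm wide; open, the fingers measure 114 mm over their backs; the gripper's body (76 mm by 85 mm) begins 54 mm behind the grasp point. The pads swing forward as they close: fully open they stand 13 mm farther back than shut.
Start: joints at [-1.28, 0.353, 1.633, -0, 1.155, -0.002], TCP at [180.395, -598.403, 231.281] pointing down, gripper open.
Joint ranges: [-2.63, 2.63], [-0.92, 2.1], [0.06, 2.66], [-1.3, 4.44], [0, 2.69], [-3.02, 3.02]. Speed limits (rad/s): [2.22, 2.22, 2.79, 3.14, 3.14, 3.14].

## Interface

Orientations are given as [roll, pitch, yaw] about the fixed x, y, z axes, in that order (R = Rz(yaw) Ry(pitch) Rx(roll)).
In Python, from rig import r gives the robot as it stands. The module is installed in compiled form; this text tells all that it offers.
- The arm moves only by the tool drive_tool, never from a script. Its argument "moves" is a list of rows, each a list of 3 entries, a list of its own where there are three numbers: the closure, from 0 (fully open) to 1 (shut), then the shift along the tool's x, y, z in cm, then the turn about the tool's z in degrees. In form: [[claw, [dx, dy, dz], roll], ...]. A call has 1 to 12 rows; each row is the pose to reach, as a shift and turn from the pose measured when the call began, along the tool's axes at that moment; what a row does not reach only later rows make up. A row lasts 1/8 s, in which the tool goes at most 62.5 mm and 10.7 degrees, less where a joint would pass 70% of its speed; a pose out of reach is approached as far as the arm can. A call with a gripper value outside its range is refused whole. The fingers move at their own pace and stop on an object; "grip_force" is the grip in N (left out, the last holds). Time passes only in rows, so rows that repeat a pose let the fingers close. It gives the time, the measured TCP pose, the force and the opening at its end, in the units of the state.
- r.sense(): the state, without advancing time (a new reading comes with each control period).
- r.grab_frame(name): name is "scene" or "top" or "wrist"; returns a dict with "color" (384x512x3 uint8, red, green, blue), "fx", "fy", "cx", "cy" (pixels), "pose" (4x4, takes a point from camera to world coordinates); the wrist camera has in their place "hand_eye" (4x4, takes a point from camera to tool coordinates, whose origin is the TCP and whose axes are the flange's). Camera axes: x right, y up, looking along -z (the intrinsics and any distortion apply to the point x, -y, -z); pixel columns grow to the right and rows downward; lengths in mm; the calibration is good to about 2 mm. The wrist camera is an equidistant fisheye: a pixel r from the principal point sees the ray r / f radians off the axis. A picture is of the moment at which its call begins: read the wrist's pose just before it. There is no depth.
- r.sign_off(): hands the job in, once; it reports no verdict.
Trained networks look in the newest picture that a camera, given by its name, has taken for a name from the list of things; names that differ only in an ending like _2 or _b are one class to them, and where a whole thing is asked for, a point or a joint stands for the part that bears it (a point fixed in the world has none). Each returns a list of dicts, best first, with "score" (0 to 1); they miss things now and then, are a little off and sometimes report something else, mostly with a low value. They report only what shows in the picture. A call takes as long as a camera call. They do not tell look-alikes from the thing itself.
- r.outline_of(thing, camera): "mask" (384x512 bool, what is visible of it) and "at" ([column, row] in pixels, amid what is visible of it).
- r.spot_point(thing, camera): "at" ([column, row] in pixels: a listed point, or the origin of a listed thing).
The state is a dict: "clock": time; "qpos": joint angles; "qvel": joint speeds; "joint_efforts": joint torques, N m; "eef_pos": TCP position; "tcp_rot": TCP orientation; "contact_force": force on the tool from outside, world axes, zero at the start; "wrist_torque": the same for the moment, N m; "opening": opening from 0.0 (shut) to 1.0 (fully open).
Only numpy, scipy, OpenCV 4.12 (cv2) and the standard library are available. Lean on these libraries where they do the work, as an engineer would, in place of code of your own. Each camera call takes 0.05 s, during which the arm holds its last target.

## Working session

There is one attempt and no reset: what is moved stays moved. The work goes in short steps, Python scripts to look and compute and a tool call to move; the robot and the scene stay as the last step left them, time stands still between calls to the robot, and variables do not carry over. Pictures are saved under pics/ and viewed, and the job is handed in when it is done.

Besides the shell and the picture viewer there is one more tool, called after "Call:" as name([rows], argument=value, ...), one row to a line, values as JSON. drive_tool: Moves the arm, as the interface text tells. Its arguments: {"type":"object","properties":{"moves":{"type":"array"},"grip_force":{"type":"number"}},"required":["moves"]}

```bash
mkdir -p pics; ls; python3 - <<'E'
from rig import r
import cv2
print(r.sense())
for n in ("scene","top","wrist"):
    f=r.grab_frame(n)
    cv2.imwrite(f"pics/{n}0.png",f["color"][:,:,::-1])
    print(n,{k:v for k,v in f.items() if k!="color"})
E
```

```text
pics
{'clock': 0.0, 'qpos': array([-1.28040143e+00,  3.53664088e-01,  1.63414400e+00,  1.18392252e-05,
        1.15517867e+00, -2.39107920e-03]), 'qvel': array([ 0.0009144 ,  0.00118632, -0.00075391, -0.00032918, -0.00164338,
       -0.00014215]), 'joint_efforts': array([-1.36709616e-03, -6.05259705e+01, -3.42067730e+01, -2.67468822e-04,
        9.38606390e-03, -1.65196019e-05]), 'eef_pos': array([ 180.26064114, -597.94366037,  230.54749546]), 'tcp_rot': array([-3.14019858e+00, -1.41580219e-05,  2.92781181e-01]), 'contact_force': array([0.88150912, 0.63597367, 0.08301213]), 'wrist_torque': array([ 0.00590859, -0.04729115, -0.0117659 ]), 'opening': 0.9986469315893473}
scene {'fx': 394.19525214832856, 'fy': 394.19525214832856, 'cx': 258.10828762332727, 'cy': 190.25399128139713, 'pose': array([[-7.93717973e-01, -4.64394712e-01,  3.92873174e-01,
         9.35126758e+02],
       [ 6.08246664e-01, -6.13262258e-01,  5.03929953e-01,
         4.92294881e+02],
       [ 6.91188414e-03,  6.38942059e-01,  7.69223811e-01,
         7.74602125e+02],
       [ 0.00000000e+00,  0.00000000e+00,  0.00000
[... 254 characters left out ...]
e-01,  1.25816911e-02, -4.63392144e-03,
         1.50094299e+00],
       [-3.84300212e-03,  6.21748773e-02,  9.98057872e-01,
         1.43680116e+03],
       [ 0.00000000e+00,  0.00000000e+00,  0.00000000e+00,
         1.00000000e+00]])}
wrist {'fx': 297.3186396354542, 'fy': 297.3186396354542, 'cx': 255.80763298062746, 'cy': 191.00955723474837, 'hand_eye': array([[ 1.16199178e-04,  9.53437584e-01,  3.01590384e-01,
         7.82065852e+01],
       [ 9.99999974e-01, -1.69525773e-04,  1.50644949e-04,
         2.11808754e-02],
       [ 1.94757899e-04,  3.01590358e-01, -9.53437579e-01,
        -1.42033212e+02],
       [ 0.00000000e+00,  0.00000000e+00,  0.00000000e+00,
         1.00000000e+00]])}
```

View pics/top0.png

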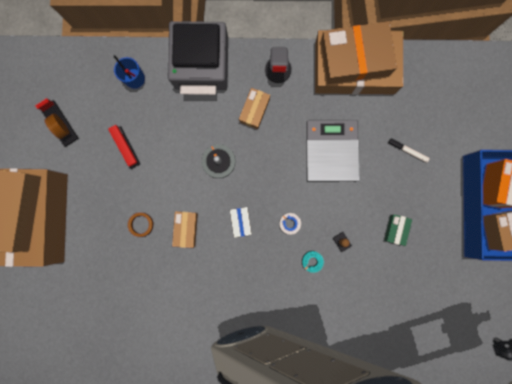

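View pics/scene0.png

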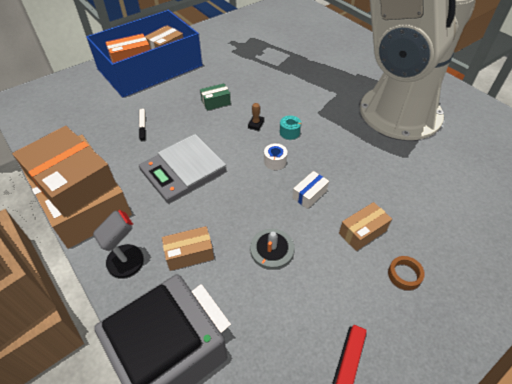

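View pics/wrist0.png

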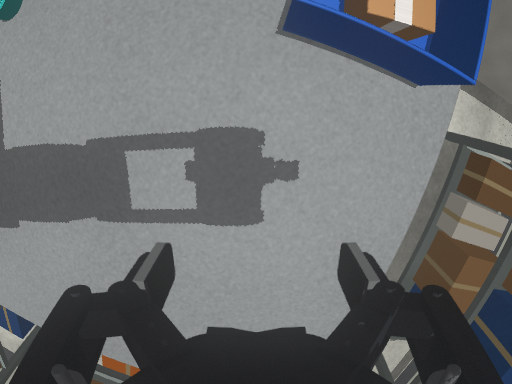

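The robot's left is image left in the top view. The brown carton there at (184,229) is the one meant, with its look-alikes at (255,108) and in the bin. Unwinder is at (218,160), scale at (333,150), white carton at (241,222), label roll at (290,223), turquoise look-alike at (313,262), stamp at (343,241).

```bash
cat > h.py <<'E'
import numpy as np, cv2
from scipy.spatial.transform import Rotation as Ro
from scipy.optimize import minimize
def T_tool(s):
    T=np.eye(4); T[:3,:3]=Ro.from_euler('xyz',s["tcp_rot"]).as_matrix(); T[:3,3]=s["eef_pos"]; return T
def grab(r,n,save=None):
    s=r.sense(); f=r.grab_frame(n); f["name"]=n
    f["T"]=f["pose"] if n!="wrist" else T_tool(s)@f["hand_eye"]
    if save: cv2.imwrite(save,cv2.resize(f["color"][:,:,::-1],None,fx=1.5,fy=1.5,interpolation=cv2.INTER_CUBIC))
    return f
def proj(f,P):
    P=np.atleast_2d(P); q=(P-f["T"][:3,3])@f["T"][:3,:3]; x,y,z=q[:,0],-q[:,1],-q[:,2]
    if f["name"]=="wrist":
        rr=np.hypot(x,y)+1e-12; th=np.arctan2(rr,z); u,v=th*x/rr,th*y/rr
    else: u,v=x/z,y/z
    return np.c_[f["cx"]+f["fx"]*u,f["cy"]+f["fy"]*v]
def ray(f,px,h):
    px=np.atleast_2d(np.float64(px)); u=(px[:,0]-f["cx"])/f["fx"]; v=(px[:,1]-f["cy"])/f["fy"]
    if f["name"]=="wrist":
        t=np.hypot(u,v)+1e-12; d=np.c_[np.sin(t)*u/t,-np.sin(t)*v/t,-np.cos(t)]
    else: d=np.c_[u,-v,-np.ones(len(u))]
    d=d@f["T"][:3,:3].T; o=f["T"][:3,3]
    return o+d*((h-o[2])/d[:,2])[:,None]
def boxpts(x,y,yaw,L,W,z0,z1):
    c,s=np.cos(yaw),np.sin(yaw); p=[]
    for z in(z0,z1):
        for a,b in((1,1),(-1,1),(-1,-1),(1,-1)):
            p.append([x+c*a*L/2-s*b*W/2,y+s*a*L/2+c*b*W/2,z])
    return np.array(p)
def cyl(x,y,R,z0,z1,n=48):
    t=np.arange(n)*2*np.pi/n
    return np.vstack([np.c_[x+R*np.cos(t),y+R*np.sin(t),0*t+z] for z in(z0,z1)])
def render(f,parts):
    m=np.zeros((384*2,512*2),np.uint8)
    for P in parts:
        h=cv2.convexHull(np.float32((proj(f,P)+.5)*2-.5)); cv2.fillConvexPoly(m,np.round(h*16).astype(np.int32),255,cv2.LINE_AA,4)
    return cv2.resize(m,(512,384),interpolation=cv2.INTER_AREA)/255.
def fit(obs,model,x0,step):
    # obs: list of (frame,mask); model(x)->parts
    def cost(x):
        c=0
        for f,m in obs:
            R=render(f,model(x)); c+=1-np.minimum(R,m).sum()/np.maximum(R,m).sum()
        return c/len(obs)
    x0=np.array(x0,float); S=np.vstack([x0]+[x0+np.eye(len(x0))[i]*step[i] for i in range(len(x0))])
    o=minimize(cost,x0,method="Nelder-Mead",options=dict(initial_simplex=S,xatol=.02,fatol=1e-5,maxiter=400))
    return o.x,o.fun
E
cat > m1.py <<'E'
from rig import r
from h import *
names=["brown_carton","white_carton","stamp","label_roll","scale","unwinder","green_carton","tape_roll"]
F={n:grab(r,n) for n in("top","scene")}
import pickle; D={}
for n in names:
    for c in("top","scene"):
        L=r.outline_of(n,c); P=r.spot_point(n,c)
        D[n,c]=(L,P)
        print(n,c,[(round(d["score"],2),np.round(d["at"]).tolist(),int(d["mask"].sum()),np.round(ray(F[c],d["at"],20)[0][:2]).tolist()) for d in L[:5]],"|",[(round(d["score"],2),np.round(ray(F[c],d["at"],0)[0][:2]).tolist()) for d in P[:4]])
pickle.dump((F,D),open("d.pkl","wb"))
E
python3 m1.py
```

```text
brown_carton top [(0.9, [186.0, 228.0], 811, [422.0, 232.0]), (0.88, [253.0, 107.0], 768, [780.0, 44.0])] | [(0.6, [423.0, 232.0]), (0.56, [777.0, 38.0])]
brown_carton scene [(0.97, [187.0, 247.0], 1612, [775.0, 33.0]), (0.66, [366.0, 227.0], 1532, [418.0, 235.0])] | [(0.82, [778.0, 33.0]), (0.77, [422.0, 245.0]), (0.73, [616.0, 139.0])]
white_carton top [(0.82, [239.0, 221.0], 461, [445.0, 78.0])] | [(0.86, [441.0, 73.0])]
white_carton scene [(0.76, [312.0, 186.0], 802, [435.0, 69.0])] | [(0.77, [444.0, 62.0])]
stamp top [(0.53, [343.0, 241.0], 240, [393.0, -222.0])] | [(0.74, [393.0, -223.0]), (0.2, [420.0, 230.0])]
stamp scene [(0.7, [256.0, 122.0], 278, [397.0, -211.0])] | [(0.58, [385.0, -228.0])]
label_roll top [(0.6, [310.0, 258.0], 311, [343.0, -129.0]), (0.55, [292.0, 224.0], 306, [439.0, -76.0])] | [(0.82, [441.0, -66.0]), (0.72, [329.0, -134.0]), (0.58, [448.0, 367.0])]
label_roll scene [(0.93, [291.0, 130.0], 419, [338.0, -123.0]), (0.59, [278.0, 158.0], 538, [440.0, -59.0])] | [(0.88, [442.0, -65.0]), (0.64, [326.0, -132.0])]
scale top [(0.9, [331.0, 149.0], 3178, [659.0, -188.0]), (0.56, [133.0, 226.0], 348, [425.0, 388.0]), (0.36, [399.0, 227.0], 643, [434.0, -384.0])] | [(0.77, [625.0, -196.0])]
scale scene [(0.97, [182.0, 170.0], 3400, [666.0, -175.0])] | [(0.65, [638.0, -184.0])]
unwinder top [(0.7, [215.0, 158.0], 957, [627.0, 152.0])] | [(0.85, [621.0, 152.0])]
unwinder scene [(0.65, [271.0, 248.0], 1428, [629.0, 148.0]), (0.35, [256.0, 118.0], 286, [385.0, -226.0])] | [(0.91, [631.0, 140.0])]
green_carton top [(0.78, [395.0, 227.0], 658, [433.0, -375.0])] | [(0.59, [425.0, -372.0])]
green_carton scene [(0.88, [217.0, 98.0], 642, [426.0, -374.0])] | [(0.9, [420.0, -395.0]), (0.44, [619.0, 141.0])]
tape_roll top [(0.67, [134.0, 226.0], 325, [426.0, 385.0])] | [(0.88, [430.0, 368.0])]
tape_roll scene [(0.68, [410.0, 266.0], 693, [420.0, 364.0])] | [(0.71, [424.0, 359.0])]
```

```bash
cat > m2.py <<'E'
from h import *; import pickle
F,D=pickle.load(open("d.pkl","rb"))
def pick(n,c,xy):
    L=D[n,c][0]; return min(L,key=lambda d:np.hypot(*(ray(F[c],d["at"],20)[0][:2]-xy)))["mask"]
def box(L,W,H,z0=0): return lambda x:[boxpts(x[0],x[1],np.radians(x[2]),L,W,z0,z0+H)]
def scale(x):
    c,s=np.cos(np.radians(x[2])),np.sin(np.radians(x[2]))
    return [boxpts(x[0],x[1],np.radians(x[2]),120,150,0,30),boxpts(x[0]+90*c,x[1]+90*s,np.radians(x[2]),60,150,0,24)]
M={"brown_carton":(box(100,60,50),[422,235,0]),"white_carton":(box(80,50,40),[442,75,0]),"green_carton":(box(80,55,45),[425,-375,0]),
"scale":(scale,[632,-190,0]),"unwinder":(lambda x:[cyl(x[0],x[1],50,0,10),cyl(x[0],x[1],10,0,68)],[625,150]),
"stamp":(lambda x:[boxpts(x[0],x[1],np.radians(x[2]),50,36,0,16),cyl(x[0],x[1],8,16,78),cyl(x[0],x[1],12.5,45,65)],[393,-222,30]),
"label_roll":(lambda x:[cyl(x[0],x[1],30,0,40)],[441,-70]),"tape_roll":(lambda x:[cyl(x[0],x[1],36,0,25)],[425,365])}
for n,(m,x0) in M.items():
    for cs in(("top",),("scene",),("top","scene")):
        obs=[(F[c],pick(n,c,x0[:2])) for c in cs]
        best=None
        for a in ([0,30,60,90,120,150] if len(x0)>2 and n!="scale" else [0]):
            xx=list(x0)
            if len(x0)>2: xx[2]=a
            b=fit(obs,m,xx,[8,8,10][:len(x0)])
            if best is None or b[1]<best[1]: best=b
        print(n,cs,np.round(best[0],1),round(best[1],3))
E
python3 m2.py
```

```text
brown_carton ('top',) [421.5 237.5 177.1] 0.078
brown_carton ('scene',) [421.9 235.1 177.3] 0.042
brown_carton ('top', 'scene') [421.7 235.9 176.5] 0.066
white_carton ('top',) [444.3  74.8  12.4] 0.139
white_carton ('scene',) [443.5  75.1  12.4] 0.084
white_carton ('top', 'scene') [444.   74.9 191.8] 0.112
green_carton ('top',) [ 427.5 -378.4  -14.1] 0.063
green_carton ('scene',) [ 426.6 -376.3  165.5] 0.067
green_carton ('top', 'scene') [ 427.  -377.8  -14.5] 0.072
scale ('top',) [ 628.  -189.8    1.1] 0.042
scale ('scene',) [ 6.261e+02 -1.907e+02  4.000e-01] 0.054
scale ('top', 'scene') [ 626.  -189.9    0.8] 0.049
unwinder ('top',) [623.6 146.9] 0.034
unwinder ('scene',) [620.3 142.5] 0.035
unwinder ('top', 'scene') [622.3 145.5] 0.07
stamp ('top',) [ 391.7 -220.2   32.1] 0.079
stamp ('scene',) [ 390.2 -221.7   38.4] 0.161
stamp ('top', 'scene') [ 391.7 -220.2   33.2] 0.127
label_roll ('top',) [441.8 -66.7] 0.194
label_roll ('scene',) [442.3 -66.6] 0.049
label_roll ('top', 'scene') [441.9 -66.6] 0.122
tape_roll ('top',) [433.4 369.2] 0.418
tape_roll ('scene',) [430.8 366. ] 0.351
tape_roll ('top', 'scene') [433.5 367.9] 0.39
```

```bash
python3 - <<'E'
import pickle,cv2
F,D=pickle.load(open("d.pkl","rb"))
a=F["top"]["color"][90:280,120:420,::-1]; b=F["scene"]["color"][70:290,120:440,::-1]
cv2.imwrite("pics/tc.png",cv2.resize(a,None,fx=2.6,fy=2.6,interpolation=cv2.INTER_CUBIC))
cv2.imwrite("pics/sc.png",cv2.resize(b,None,fx=2.5,fy=2.5,interpolation=cv2.INTER_CUBIC))
E
```

```text
(no output)
```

View pics/tc.png

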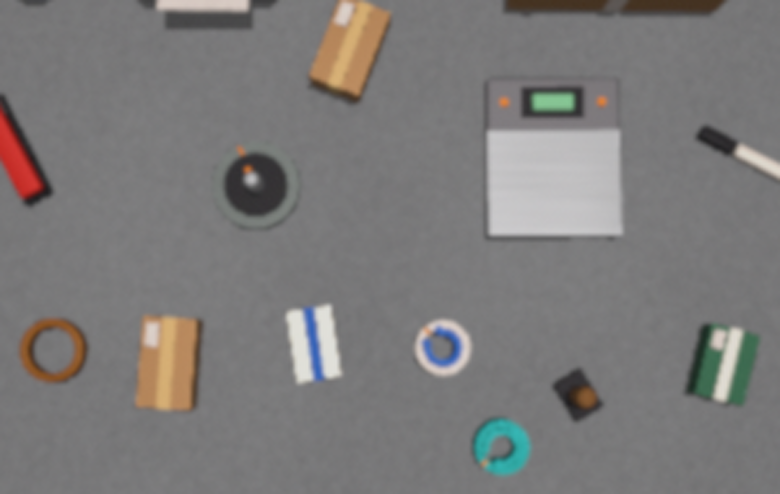

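View pics/sc.png

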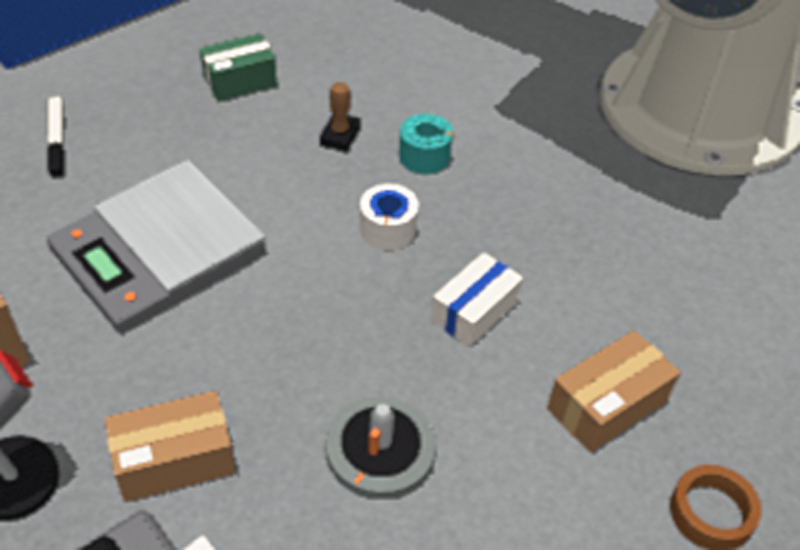

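Call:
drive_tool([
  [0,[7,-7,-5],-10],
  [0,[13,-13,-7],-21],
  [0,[18,-19,-7],-32],
  [0,[23,-24,-7],-43],
  [0,[28,-29,-7],-53],
  [0,[33,-34,-7],-64],
  [0,[37,-39,-7],-75],
  [0,[42,-44,-7],-86],
  [0,[46,-48.6,-7],-97],
  [0,[46,-48.6,-7],-108],
  [0,[46,-48.6,-7],-119],
  [0,[46,-48.6,-7],-130],
])

```text
clock: 3.35
eef_pos: [481.8, 3.0, 301.3]
tcp_rot: [3.141, 0.0, 2.541]
contact_force: [-0.4, -0.3, 0.7]
opening: 0.999
```

Call:
drive_tool([
  [0,[0,0,0],-10],
  [0,[0,0,0],-21],
  [0,[0,0,0],-32],
  [0,[0,0,0],-32],
  [0,[0,0,0],-32],
])

```text
clock: 3.98
eef_pos: [481.8, 3.0, 301.4]
tcp_rot: [3.141, 0.001, 3.095]
contact_force: [0.2, -0.0, -0.2]
opening: 0.997
```

```bash
cat > m3.py <<'E'
from rig import r
from h import *; import pickle
print(r.sense()["eef_pos"],r.sense()["qvel"].max(), r.sense()["qpos"])
f=grab(r,"wrist","pics/w1.png")
names=["brown_carton","white_carton","stamp","label_roll","scale","unwinder","green_carton","tape_roll"]
D={n:(r.outline_of(n,"wrist"),r.spot_point(n,"wrist")) for n in names}
for n in names: print(n,[(round(d["score"],2),np.round(d["at"]).tolist(),np.round(ray(f,d["at"],20)[0][:2]).tolist()) for d in D[n][0][:4]],[(round(d["score"],2),np.round(ray(f,d["at"],0)[0][:2]).tolist()) for d in D[n][1][:4]])
pickle.dump((f,D),open("w.pkl","wb"))
E
python3 m3.py
```

```text
[481.80373531   2.97147832 301.3798603 ] 6.83402807114336e-05 [ 2.48112393e-03  5.92045119e-02  1.84495343e+00  8.52677096e-04
  1.23670534e+00 -1.52205267e+00]
brown_carton [(0.89, [287.0, 310.0], [771.0, 47.0]), (0.81, [406.0, 111.0], [422.0, 238.0])] [(0.77, [415.0, 233.0]), (0.71, [784.0, 41.0])]
white_carton [(0.55, [308.0, 129.0], [450.0, 81.0])] [(0.83, [445.0, 77.0])]
stamp [(0.91, [106.0, 107.0], [394.0, -221.0])] [(0.62, [391.0, -221.0])]
label_roll [(0.91, [200.0, 130.0], [443.0, -75.0]), (0.71, [153.0, 61.0], [337.0, -138.0])] [(0.72, [332.0, -130.0]), (0.59, [443.0, -68.0])]
scale [(0.83, [148.0, 238.0], [613.0, -183.0])] [(0.63, [625.0, -199.0])]
unwinder [(0.73, [339.0, 230.0], [613.0, 132.0])] [(0.61, [619.0, 144.0])]
green_carton [(0.7, [202.0, 133.0], [449.0, -73.0]), (0.68, [35.0, 140.0], [428.0, -380.0])] [(0.97, [426.0, -377.0])]
tape_roll [(0.97, [470.0, 127.0], [443.0, 373.0])] [(0.87, [435.0, 372.0])]
```

View pics/w1.png

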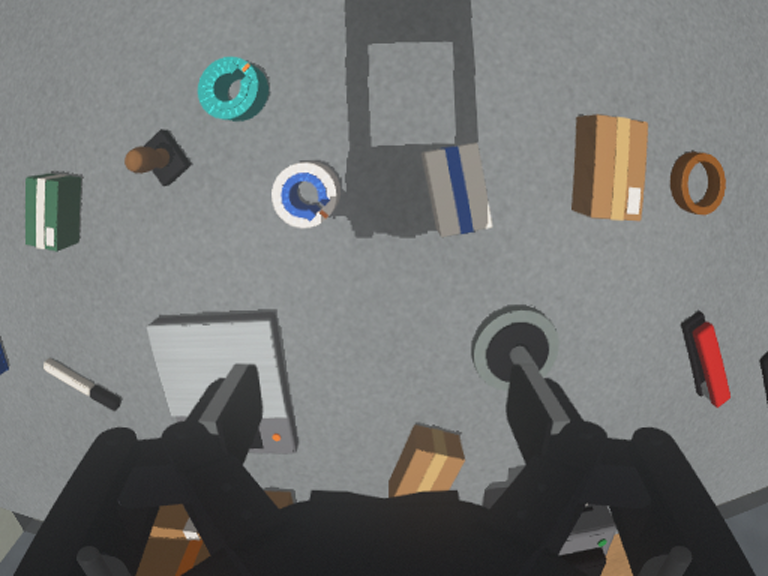

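```bash
cat > m4.py <<'E'
from h import *; import pickle
import io,contextlib
with contextlib.redirect_stdout(io.StringIO()):
    import m2
M=m2.M; Ft,_=pickle.load(open("d.pkl","rb")); f,D=pickle.load(open("w.pkl","rb"))
M["brown_carton"][1][2]=-3;M["white_carton"][1][2]=12;M["green_carton"][1][2]=-14;M["stamp"][1][2]=33
img=f["color"][:,:,::-1].copy(); img=cv2.resize(img,None,fx=1.5,fy=1.5,interpolation=cv2.INTER_CUBIC)
for n in ["brown_carton","white_carton","green_carton","stamp","label_roll"]:
    m,x0=M[n]
    mk=min(D[n][0],key=lambda d:np.hypot(*(ray(f,d["at"],20)[0][:2]-x0[:2])))["mask"]
    a=fit([(f,mk)],m,x0,[8,8,8][:len(x0)])
    b=fit([(f,mk)]+[(m2.F[c],m2.pick(n,c,x0[:2])) for c in("top","scene")],m,x0,[8,8,8][:len(x0)])
    print(n,"wrist",np.round(a[0],1),round(a[1],3),"all",np.round(b[0],1),round(b[1],3))
    for P in m(b[0]):
        k=len(P)//2
        for Q in(P[:k],P[k:]): cv2.polylines(img,[np.round((proj(f,Q)+.5)*1.5*16-8).astype(np.int32)],True,(0,0,255),1,cv2.LINE_AA,4)
for P in [boxpts(626,-190,.013,120,150,0,30),cyl(622,145,50,0,8),cyl(622,145,36,0,20)]:
    k=len(P)//2
    cv2.polylines(img,[np.round((proj(f,P[k:])+.5)*1.5*16-8).astype(np.int32)],True,(0,255,0),1,cv2.LINE_AA,4)
cv2.imwrite("pics/w1o.png",img)
E
python3 m4.py
```

```text
brown_carton wrist [421.5 235.2  -2.8] 0.061 all [421.6 235.7  -3. ] 0.065
white_carton wrist [444.5  73.8  10.6] 0.078 all [444.2  74.4  11. ] 0.103
green_carton wrist [ 428.  -380.8  -13.1] 0.06 all [ 427.7 -378.3  -13.5] 0.074
stamp wrist [ 391.5 -221.8   37.4] 0.092 all [ 391.5 -220.5   33.7] 0.12
label_roll wrist [442.9 -68.7] 0.168 all [442.4 -67.1] 0.148
```

View pics/w1o.png

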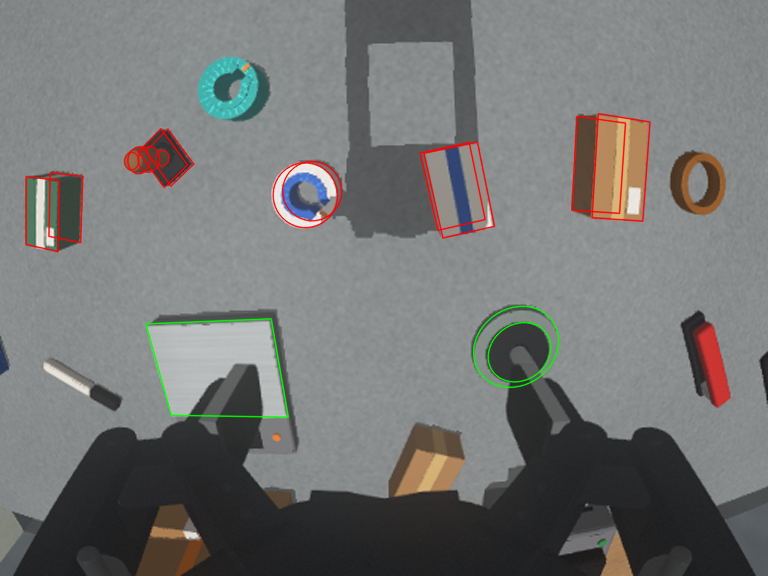

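```bash
cat > go.py <<'E'
import sys; from rig import r; from h import *
s=r.sense(); T=T_tool(s)
print("now",np.round(s["eef_pos"],1),"yaw",round(np.degrees(s["tcp_rot"][2]),2),"q",np.round(s["qpos"],2),"F",np.round(s["contact_force"],1),"open",round(s["opening"],3))
for a in sys.argv[1:]:
    x,y,z,w=map(float,a.split(","))
    d=T[:3,:3].T@(np.array([x,y,z])-s["eef_pos"])
    print(a,"->",np.round(d/10,2).tolist(),"turn",round((np.degrees(s["tcp_rot"][2])-w+180)%360-180,1))
E
python3 go.py 421.5,235.3,75,177 421.5,235.3,10,177
```

```text
now [481.8   3.  301.4] yaw 177.56 q [ 0.    0.06  1.84  0.    1.24 -1.53] F [ 1.  -0.6  0. ] open 1.002
421.5,235.3,75,177 -> [7.04, 22.93, 22.65] turn 0.6
421.5,235.3,10,177 -> [7.04, 22.93, 29.15] turn 0.6
```

Call:
drive_tool([
  [0,[7,22.9,20],0.6],
  [0,[7,22.9,20],0.6],
  [0,[7,22.9,20],0.6],
  [0,[7,22.9,20],0.6],
  [0,[7,22.9,20],0.6],
  [0,[7,22.9,20],0.6],
  [0,[7,22.9,24],0.6],
  [0,[7,22.9,27],0.6],
  [0,[7,22.9,29.1],0.6],
  [0,[7,22.9,29.1],0.6],
])

```text
clock: 6.08
eef_pos: [421.6, 234.1, 10.0]
tcp_rot: [-3.141, -0.001, 3.088]
contact_force: [0.8, 0.5, 0.4]
opening: 0.999
```

```bash
python3 go.py 421.5,235.3,10,177; python3 -c "
from rig import r
from h import *
grab(r,'wrist','pics/w2.png')"
```

```text
now [421.6 234.1  10. ] yaw 176.93 q [ 0.5   0.48  2.09  0.    0.58 -1.01] F [0.8 0.5 0.4] open 0.999
421.5,235.3,10,177 -> [0.02, 0.12, 0.0] turn -0.1
```

View pics/w2.png

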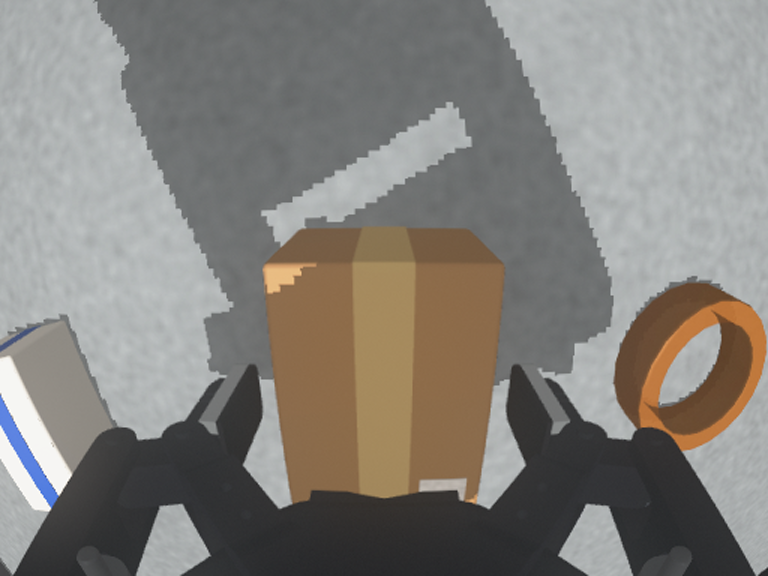

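The carton sits square and centred between the pads; its top near edge runs from (264,265) to (503,263) in the picture.

Call:
drive_tool([
  [0.3,[0,0,0],0],
  [0.6,[0,0,0],0],
  [0.6,[0,0,0],0],
  [0.6,[0,0,0],0],
  [0.6,[0,0,0],0],
], grip_force=40)

```text
clock: 6.75
eef_pos: [423.2, 234.8, 12.2]
tcp_rot: [3.14, 0.002, 3.088]
contact_force: [0.5, -1.0, 5.6]
opening: 0.697
```

```bash
cat > e.py <<'E'
from rig import r
from h import *
f=grab(r,"wrist","pics/w3.png")
p=ray(f,[(264/1.5,265/1.5),(503/1.5,263/1.5)],50); print(p, p.mean(0), r.sense()["opening"])
T=T_tool(r.sense()); print((p-T[:3,3])@T[:3,:3])
E
python3 e.py
```

```text
[[372.72557599 208.1200856   50.        ]
 [375.41005077 267.12852837  50.        ]] [374.06781338 237.62430698  50.        ] 0.698503577695057
[[ 48.91714145 -29.27634425 -37.95914244]
 [ 49.40514485  29.79103817 -37.86474926]]
```

View pics/w3.png

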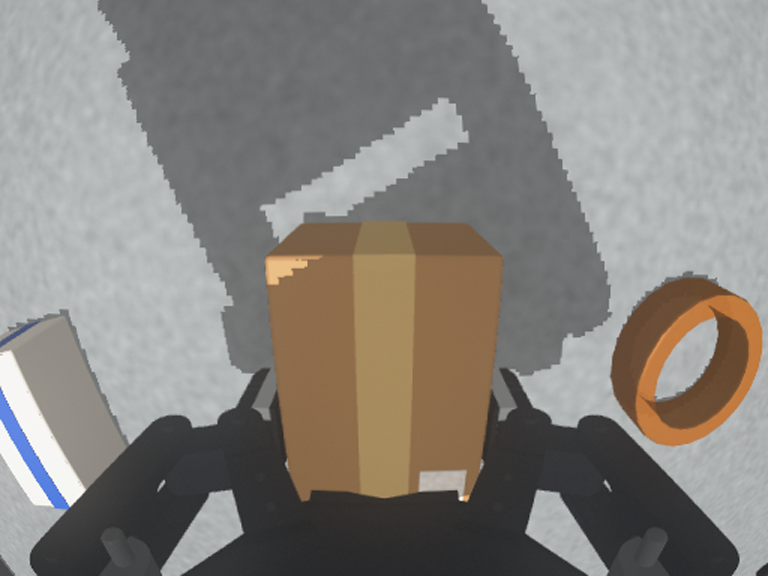

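```bash
sed -i 's#(264/1.5,265/1.5),(503/1.5,263/1.5)#(266/1.5,256/1.5),(502/1.5,255/1.5)#; s#"pics/w3.png"##' e.py; python3 e.py; python3 go.py 423,235,100,177 426,-189.5,110,90.7
```

```text
[[370.49377242 208.9566048   50.        ]
 [373.3720019  266.85607605  50.        ]] [371.93288716 237.90634043  50.        ] 0.698527855005592
[[ 51.20851597 -28.5743312  -37.9400759 ]
 [ 51.4424952   29.39608703 -37.84605301]]
now [423.3 234.8  12.2] yaw 176.92 q [ 0.5   0.47  2.08  0.    0.58 -1.01] F [-0.4 -2.1  5.2] open 0.699
423,235,100,177 -> [0.01, 0.03, -8.78] turn -0.1
426,-189.5,110,90.7 -> [-2.58, -42.34, -9.84] turn 86.2
```

```bash
python3 go.py 423,235,60,177 600,-20,260,177
```

```text
now [423.3 234.8  12.2] yaw 176.92 q [ 0.5   0.47  2.08  0.    0.58 -1.01] F [-0.4 -2.1  5.2] open 0.699
423,235,60,177 -> [0.02, 0.03, -4.78] turn -0.1
600,-20,260,177 -> [-19.08, -24.45, -24.77] turn -0.1
```

Call:
drive_tool([
  [0.6,[0,0,-3],0],
  [0.6,[0,0,-8],0],
  [0.6,[-4,-5,-12],0],
  [0.6,[-8,-10,-16],0],
  [0.6,[-12,-15,-20],0],
  [0.6,[-16,-20,-24],0],
  [0.6,[-19,-24.4,-24.8],0],
  [0.6,[-19,-24.4,-24.8],0],
  [0.6,[-19,-24.4,-24.8],0],
])

```text
clock: 7.98
eef_pos: [600.8, -21.8, 262.1]
tcp_rot: [3.14, 0.006, 3.085]
contact_force: [0.0, 0.3, -2.5]
opening: 0.697
```

```bash
sed 's/w1.png/w4.png/; s/w.pkl/w4.pkl/' m3.py > m5.py; sed -i 's/^names.*/names=["scale","unwinder","brown_carton"]/' m5.py; python3 m5.py
```

```text
[600.80340258 -21.84080626 262.0967776 ] 0.0648151349414759 [-3.94585397e-02  2.85578748e-01  1.65752255e+00  1.18329967e-03
  1.19265478e+00 -1.55404446e+00]
scale [(0.84, [137.0, 192.0], [640.0, -194.0])] [(0.61, [628.0, -192.0])]
unwinder [(0.63, [370.0, 164.0], [617.0, 137.0])] [(0.66, [624.0, 145.0])]
brown_carton [(0.81, [257.0, 230.0], [706.0, -25.0]), (0.34, [211.0, 35.0], [437.0, -69.0])] [(0.68, [712.0, -27.0])]
```

View pics/w4.png

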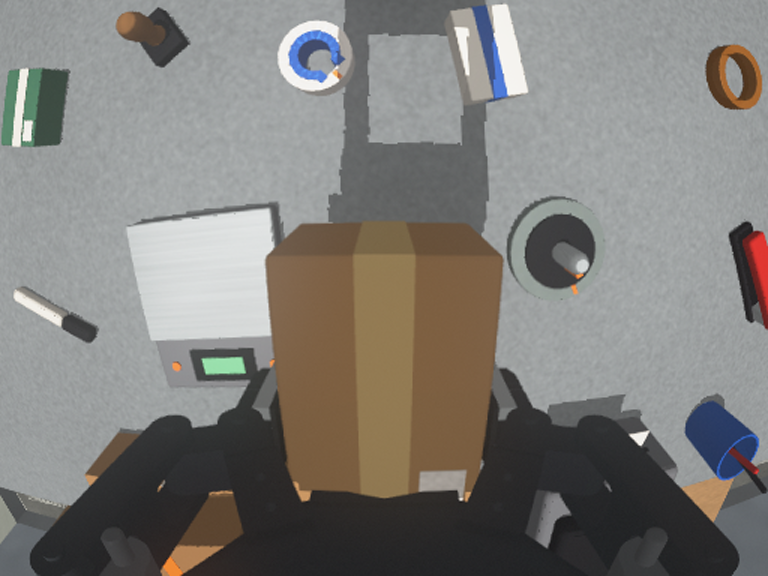

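The held carton is central. The plate's corners are at about (128,225), (272,207) and (150,340); the unwinder's spindle foot is near (558,250), its mark near (574,288), and the roll's tick at (338,73).

```bash
cat > m6.py <<'E'
from h import *; import pickle
f,D=pickle.load(open("w4.pkl","rb"))
px=lambda L:[((a+.5)/1.5-.5,(b+.5)/1.5-.5) for a,b in L]
c=ray(f,px([(128,226),(272,208),(150,340)]),30); print(np.round(c,1)); 
print("edge len",np.hypot(*(c[1]-c[0])[:2]),np.hypot(*(c[2]-c[0])[:2]),"yaw",np.degrees(np.arctan2(*(c[1]-c[0])[[1,0]]))-90, np.degrees(np.arctan2(*(c[2]-c[0])[[1,0]])),"ctr",(c[1]+c[2])/2)
# unwinder: ellipse pts of platter/ base by fit of dark / gray
img=cv2.resize(f["color"][:,:,::-1],None,fx=1.5,fy=1.5,interpolation=cv2.INTER_CUBIC)
mk=D["unwinder"][0][0]["mask"]
print("unw fit",fit([(f,mk)],lambda x:[cyl(x[0],x[1],50,0,10),cyl(x[0],x[1],10,0,68)],[622,145],[5,5]))
from itertools import product
hsv=cv2.cvtColor(f["color"],cv2.COLOR_RGB2HSV)
org=((hsv[:,:,0]<20)&(hsv[:,:,1]>140)&(hsv[:,:,2]>120)).astype(np.uint8)
n,l,st,ce=cv2.connectedComponentsWithStats(org)
for i in range(1,n): print("orange",ce[i]*1.5,st[i][4],[np.round(ray(f,ce[i],h)[0],1) for h in(0,8,41,50)])
def over(P): cv2.polylines(img,[np.round((proj(f,P)+.5)*1.5*16-8).astype(np.int32)],True,(0,0,255),1,cv2.LINE_AA,4)
over(boxpts(627,-189.5,np.radians(.7),120,150,0,30)[4:])
for R,z in((50,8),(36,20),(6,68)): over(cyl(622.5,145.5,R,z,z)[:48])
over(cyl(442,-67,30,40,40)[:48])
cv2.imwrite("pics/w4o.png",cv2.resize(img[0:400],None,fx=1.04,fy=1.04))
E
python3 m6.py
```

```text
[[ 570.  -263.1   30. ]
 [ 568.  -115.5   30. ]
 [ 687.8 -264.9   30. ]]
edge len 147.61604737516373 117.85503392356591 yaw 0.749186334776752 -0.8746759471373259 ctr [ 627.91914152 -190.23601682   30.        ]
unw fit (array([623.8952834, 144.7364613]), np.float64(0.024274128998777456))
orange [739.20151134  75.9861461 ] 397 [array([428.9, 388.3,   0. ]), array([430.8, 380.3,   8. ]), array([438.5, 347.1,  41. ]), array([440.7, 338.1,  50. ])]
orange [336.625  74.   ] 12 [array([454.2, -54.6,   0. ]), array([455.5, -53.8,   8. ]), array([461.2, -50.8,  41. ]), array([462.8, -50. ,  50. ])]
orange [760.25067024 262.70107239] 373 [array([649.7, 445. ,   0. ]), array([647.2, 435.9,   8. ]), array([637. , 398.1,  41. ]), array([634.1, 387.8,  50. ])]
orange [577.61538462 275.42307692] 13 [array([653.5, 171.8,   0. ]), array([651., 168.,   8.]), array([640.4, 152.6,  41. ]), array([637.5, 148.4,  50. ])]
orange [573.64285714 288.21428571] 14 [array([666.9, 168.3,   0. ]), array([664.1, 164.6,   8. ]), array([652.4, 149.5,  41. ]), array([649.2, 145.3,  50. ])]
orange [175.85714286 365.71428571] 21 [array([ 733.1, -259.1,    0. ]), array([ 728.9, -254.3,    8. ]), array([ 711.8, -234.6,   41. ]), array([ 707.1, -229.2,   50. ])]
orange [271.5   361.875] 8 [array([ 729.7, -145.2,    0. ]), array([ 725.6, -142.7,    8. ]), array([ 708.8, -132.2,   41. ]), array([ 704.2, -129.4,   50. ])]
orange [755.55 470.7 ] 10 [array([1019.4,  589.7,    0. ]), array([1009.6,  577.6,    8. ]), array([969.1, 528. ,  41. ]), array([958.1, 514.5,  50. ])]
orange [171.55714286 567.21428571] 105 [array([1116.9, -398.4,    0. ]), array([1105.1, -390.9,    8. ]), array([1056.7, -359.7,   41. ]), array([1043.4, -351.2,   50. ])]
```

View pics/w4o.png

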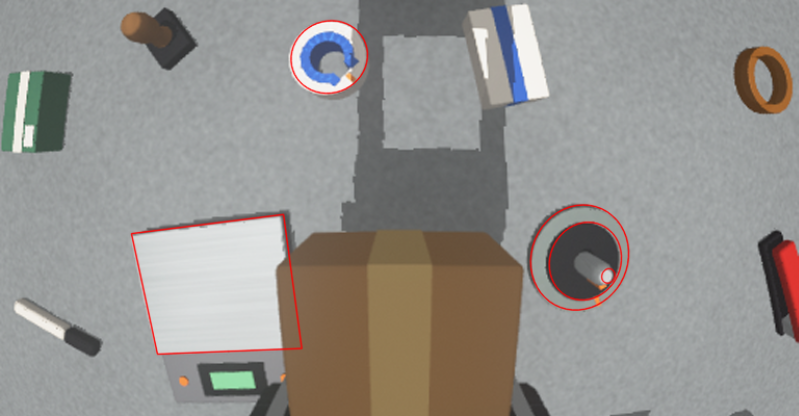

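```bash
python3 go.py 627.5,-191.3,80,90.75 627.5,-191.3,43,90.75
```

```text
now [598.6 -18.5 260. ] yaw 176.99 q [-0.03  0.29  1.66  0.    1.19 -1.55] F [-0.5 -0.1 -2. ] open 0.698
627.5,-191.3,80,90.75 -> [-3.76, -17.14, 17.98] turn 86.2
627.5,-191.3,43,90.75 -> [-3.76, -17.14, 21.68] turn 86.2
```

Call:
drive_tool([
  [0.6,[-1,-2,2],10],
  [0.6,[-1,-5,4],20],
  [0.6,[-2,-8,6],31],
  [0.6,[-2,-11,9],42],
  [0.6,[-3,-14,12],52],
  [0.6,[-3.8,-17.1,14],63],
  [0.6,[-3.8,-17.1,16],74],
  [0.6,[-3.8,-17.1,18],84],
  [0.6,[-3.8,-17.1,18],86.2],
  [0.6,[-3.8,-17.1,18],86.2],
  [0.6,[-3.8,-17.1,18],86.2],
])

```text
clock: 9.7
eef_pos: [628.1, -190.6, 80.1]
tcp_rot: [3.139, -0.001, 1.586]
contact_force: [-0.5, -0.2, -1.2]
opening: 0.695
```

```bash
python3 go.py 627.5,-191.3,80,90.75 627.5,-191.3,42,90.75; python3 -c "
from rig import r
from h import *
grab(r,'wrist','pics/w5.png')"
```

```text
now [ 628.1 -190.6   80.1] yaw 90.89 q [-0.3   0.56  1.67  0.    0.9  -0.32] F [-0.5 -0.2 -1.2] open 0.695
627.5,-191.3,80,90.75 -> [-0.07, -0.07, 0.01] turn 0.1
627.5,-191.3,42,90.75 -> [-0.07, -0.07, 3.81] turn 0.1
```

View pics/w5.png

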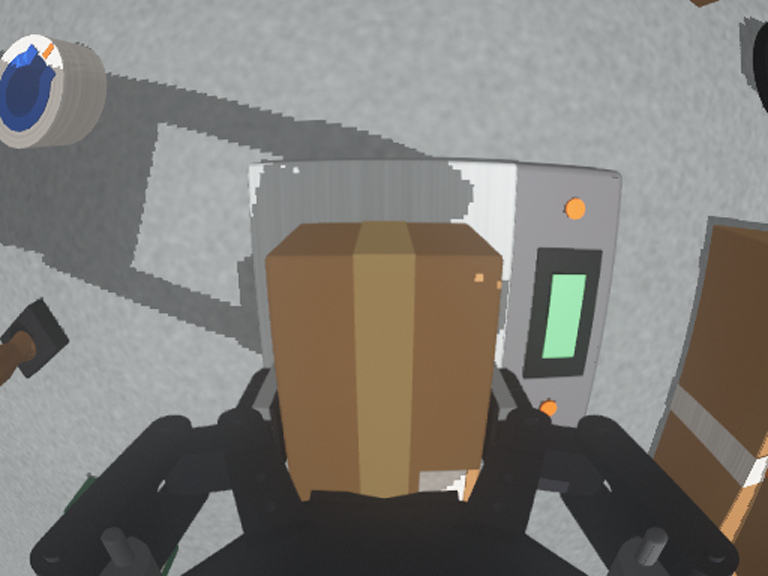

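Call:
drive_tool([
  [0.6,[-0.07,-0.07,1.5],0.1],
  [0.6,[-0.07,-0.07,2.5],0.1],
  [0.6,[-0.07,-0.07,3.1],0.1],
  [0.6,[-0.07,-0.07,3.4],0.1],
  [0.6,[-0.07,-0.07,3.5],0.1],
  [0.6,[-0.07,-0.07,3.6],0.1],
  [0.6,[-0.07,-0.07,3.7],0.1],
  [0.6,[-0.07,-0.07,3.7],0.1],
])

```text
clock: 10.75
eef_pos: [627.6, -191.3, 43.2]
tcp_rot: [3.139, -0.001, 1.584]
contact_force: [0.0, 0.0, -3.1]
opening: 0.698
```

```bash
cat > m7.py <<'E'
from rig import r
from h import *
px=lambda L:[((a+.5)/1.5-.5,(b+.5)/1.5-.5) for a,b in L]
s=r.sense(); print(np.round(s["eef_pos"],1),s["contact_force"],np.degrees(s["tcp_rot"]))
f=grab(r,"wrist","pics/w6.png")
import pickle; pickle.dump(f,open("w6.pkl","wb"))
E
python3 m7.py
```

```text
[ 627.6 -191.3   43.2] [ 0.02605432  0.01731722 -3.08846776] [ 1.79859996e+02 -8.06486350e-02  9.07682498e+01]
```

View pics/w6.png

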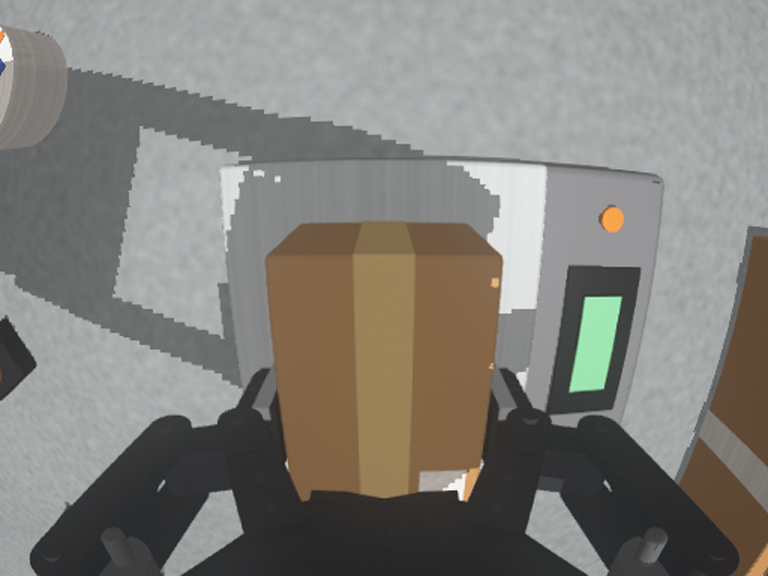

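```bash
python3 - <<'E'
from h import *; import pickle
f=pickle.load(open("w6.pkl","rb"))
px=lambda L:[((a+.5)/1.5-.5,(b+.5)/1.5-.5) for a,b in L]
print(np.round(ray(f,px([(221,168),(547,167),(380,160)]),30),1))
print(np.round(ray(f,px([(267,256),(502,255)]),81),1), np.round(ray(f,px([(302,223),(467,223)]),31),1))
E
```

```text
[[ 569.  -118.9   30. ]
 [ 686.3 -117.    30. ]
 [ 626.2 -117.3   30. ]]
[[ 599.  -139.3   81. ]
 [ 656.8 -138.3   81. ]] [[ 598.9 -139.4   31. ]
 [ 657.2 -138.6   31. ]]
```

Call:
drive_tool([
  [0.6,[0,0,0.05],0],
  [0.6,[0,0,0.1],0],
  [0.6,[0,0,0.15],0],
  [0.6,[0,0,0.15],0],
])

```text
clock: 11.3
eef_pos: [627.7, -191.3, 42.3]
tcp_rot: [3.139, -0.001, 1.584]
contact_force: [-2.2, 1.0, 4.9]
opening: 0.697
```

Call:
drive_tool([
  [0.5,[0,0,0],0],
  [0.2,[0,0,0],0],
  [0,[0,0,0],0],
  [0,[0,0,0],0],
  [0,[0,0,-1],0],
  [0,[0,0,-5],0],
  [0,[0,0,-10],0],
  [0,[2,0,-16],0],
  [0,[6,0,-20],0],
  [0,[10,0,-23],0],
  [0,[12,0,-23],0],
  [0,[12,0,-23],0],
])

```text
clock: 12.8
eef_pos: [625.1, -70.6, 272.2]
tcp_rot: [3.139, -0.001, 1.586]
contact_force: [0.1, 0.7, -0.0]
opening: 0.998
```

```bash
python3 - <<'E'
from rig import r
from h import *; import pickle
s=r.sense(); print(np.round(s["eef_pos"],1),np.degrees(s["tcp_rot"]),s["contact_force"])
F={c:grab(r,c,f"pics/p7_{c}.png") for c in("wrist","top","scene")}
D={(n,c):r.outline_of(n,c) for n in("scale","brown_carton") for c in F}
pickle.dump((F,D),open("w7.pkl","wb"))
E
```

```text
[625.1 -70.6 272.2] [ 1.79870560e+02 -7.34394810e-02  9.08770507e+01] [ 0.12615204  0.72674053 -0.03073533]
```

View pics/p7_wrist.png

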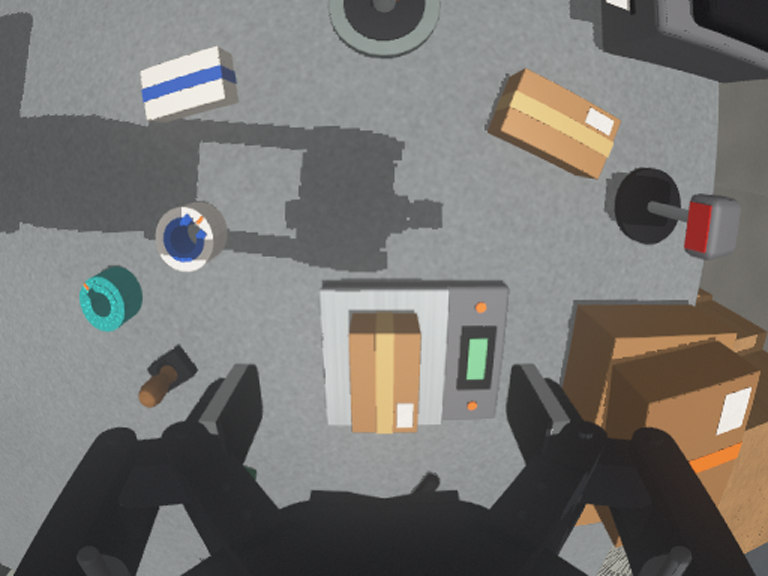

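View pics/p7_top.png

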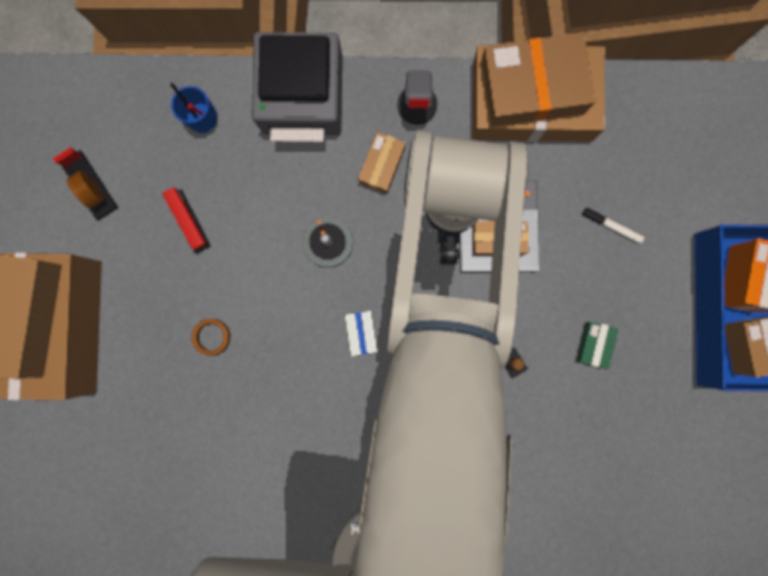

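```bash
cat > m8.py <<'E'
from h import *; import pickle
F,D=pickle.load(open("w7.pkl","rb")); f=F["wrist"]
for c in F:
    for n in("scale","brown_carton"): print(c,n,[(round(d["score"],2),d["at"],d["mask"].sum()) for d in D[n,c]])
mk=min(D["brown_carton","wrist"],key=lambda d:np.hypot(*(ray(f,d["at"],60)[0][:2]-[627,-190])))["mask"]
print(fit([(f,mk)],lambda x:[boxpts(x[0],x[1],np.radians(x[2]),100,60,30,80)],[627,-190,90.8],[4,4,4]))
K=3
img=cv2.resize(f["color"][:,:,::-1],None,fx=K,fy=K,interpolation=cv2.INTER_CUBIC)
def over(P,col): cv2.polylines(img,[np.round((proj(f,P)+.5)*K*16-8).astype(np.int32)],True,col,1,cv2.LINE_AA,4)
over(boxpts(627.5,-190,np.radians(.75),120,150,0,30)[4:],(0,0,255))
B=boxpts(627.5,-190,np.radians(90.75),100,60,30,80); over(B[4:],(0,255,0)); over(B[:4],(255,0,0))
cv2.imwrite("pics/w7o.png",img[540:900,580:1060])
E
python3 m8.py
```

```text
wrist scale []
wrist brown_carton [(0.78, [254.9, 242.7], np.int64(3715)), (0.71, [369.8, 83.3], np.int64(3914))]
top scale [(0.95, [352.1, 160.3], np.int64(869))]
top brown_carton [(0.83, [253.0, 107.4], np.int64(836)), (0.64, [325.8, 158.6], np.int64(397))]
scene scale [(0.78, [174.2, 176.2], np.int64(2286))]
scene brown_carton [(0.86, [190.4, 151.4], np.int64(1171)), (0.57, [187.7, 247.9], np.int64(1667))]
(array([ 628.71329318, -188.65564869,   90.95404144]), np.float64(0.028231024241154423))
```

View pics/w7o.png

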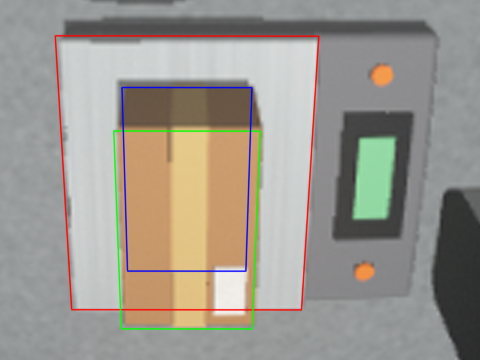

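```bash
cat > m9.py <<'E'
from rig import r
from h import *; import pickle
f=grab(r,"wrist"); L=r.outline_of("white_carton","wrist"); R=r.outline_of("label_roll","wrist")
pickle.dump((f,L,R),open("w9.pkl","wb"))
print([(d["score"],d["at"]) for d in L],[(d["score"],d["at"]) for d in R])
print(fit([(f,L[0]["mask"])],lambda x:[boxpts(x[0],x[1],np.radians(x[2]),80,50,0,40)],[444,74,11],[4,4,4]))
K=3
img=cv2.resize(f["color"][:,:,::-1],None,fx=K,fy=K,interpolation=cv2.INTER_CUBIC)
def over(P,col): cv2.polylines(img,[np.round((proj(f,P)+.5)*K*16-8).astype(np.int32)],True,col,1,cv2.LINE_AA,4)
B=boxpts(444.2,74.3,np.radians(11),80,50,0,40); over(B[4:],(0,255,0)); over(B[:4],(255,0,0))
over(cyl(442,-67,30,40,40)[:48],(0,0,255))
for a in(35,40,45):
    over(np.array([[442,-67,41],[442+30*np.cos(np.radians(a)),-67+30*np.sin(np.radians(a)),41]]),(0,0,255))
cv2.imwrite("pics/w9o.png",img[60:580,220:720])
E
python3 m9.py; python3 go.py 444.2,74.3,80,11 444.2,74.3,8,11
```

```text
[(0.59, [126.1, 58.0])] [(0.65, [125.5, 159.6]), (0.65, [77.6, 197.6])]
(array([444.43489062,  73.79681993,   8.25275263]), np.float64(0.05609792381430567))
now [625.5 -71.9 272.4] yaw 90.75 q [-0.12  0.32  1.58  0.    1.23 -0.13] F [0.3 0.3 1.1] open 1.0
444.2,74.3,80,11 -> [14.83, -17.98, 19.22] turn 79.7
444.2,74.3,8,11 -> [14.82, -18.0, 26.42] turn 79.7
```

View pics/w9o.png

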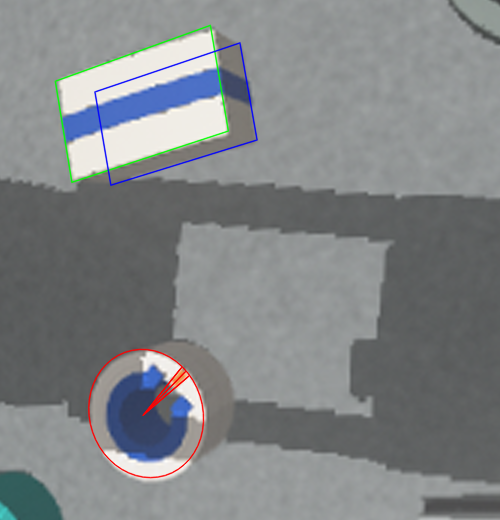

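Call:
drive_tool([
  [0,[2.5,-3,2],10],
  [0,[5,-6,5],20],
  [0,[7,-9,8],30],
  [0,[9,-12,11],40],
  [0,[11,-15,14],50],
  [0,[13,-17,17],60],
  [0,[14.8,-18,18],70],
  [0,[14.8,-18,19.2],80],
  [0,[14.8,-18,19.2],80],
  [0,[14.8,-18,22.5],80],
  [0,[14.8,-18,25.5],80],
  [0,[14.8,-18,26.4],80],
])

```text
clock: 14.9
eef_pos: [443.8, 73.8, 7.4]
tcp_rot: [-3.141, -0.001, 0.191]
contact_force: [-0.4, 0.4, -0.9]
opening: 1.001
```

```bash
python3 go.py 444.2,74.1,8,10.8; python3 -c "
from rig import r
from h import *
grab(r,'wrist','pics/w10.png')"
```

```text
now [443.8  73.8   7.4] yaw 10.93 q [0.16 0.45 2.16 0.   0.53 1.54] F [-0.4  0.4 -0.9] open 1.001
444.2,74.1,8,10.8 -> [0.05, -0.02, -0.06] turn 0.1
```

View pics/w10.png

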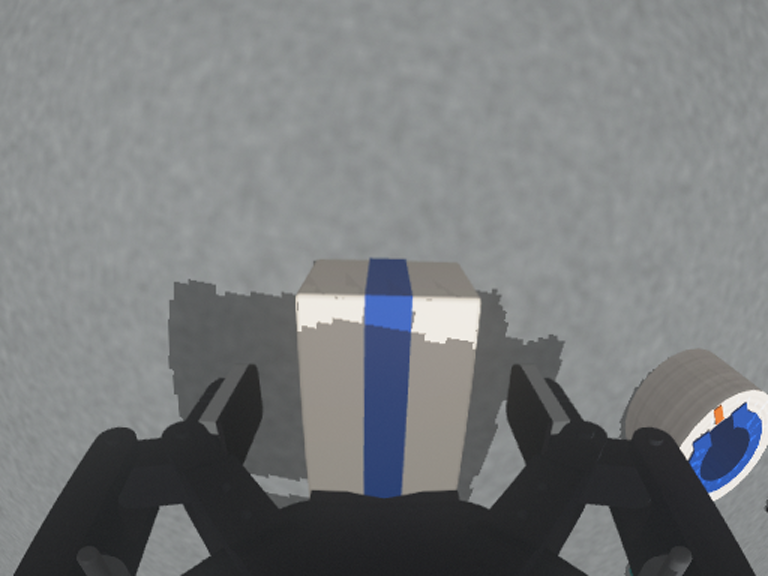

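White carton stands square between the pads, near edge at row 296. Closing.

Call:
drive_tool([
  [0.4,[0,0,0],0.3],
  [0.7,[0,0,0],0.3],
  [0.7,[0,0,0],0.3],
  [0.7,[0,0,0],0.3],
  [0.7,[0,0,0],0.3],
], grip_force=30)

```text
clock: 15.58
eef_pos: [444.6, 73.9, 8.2]
tcp_rot: [-3.141, -0.003, 0.185]
contact_force: [-0.9, -0.7, 6.8]
opening: 0.585
```

```bash
python3 go.py 444.2,74.3,8,10.8;  python3 -c "
from rig import r
from h import *
f=grab(r,'wrist','pics/w11.png')"
```

```text
now [444.6  73.9   8.2] yaw 10.61 q [0.16 0.45 2.15 0.   0.53 1.54] F [-0.9 -0.7  6.8] open 0.585
444.2,74.3,8,10.8 -> [-0.03, -0.04, 0.02] turn -0.2
```

View pics/w11.png

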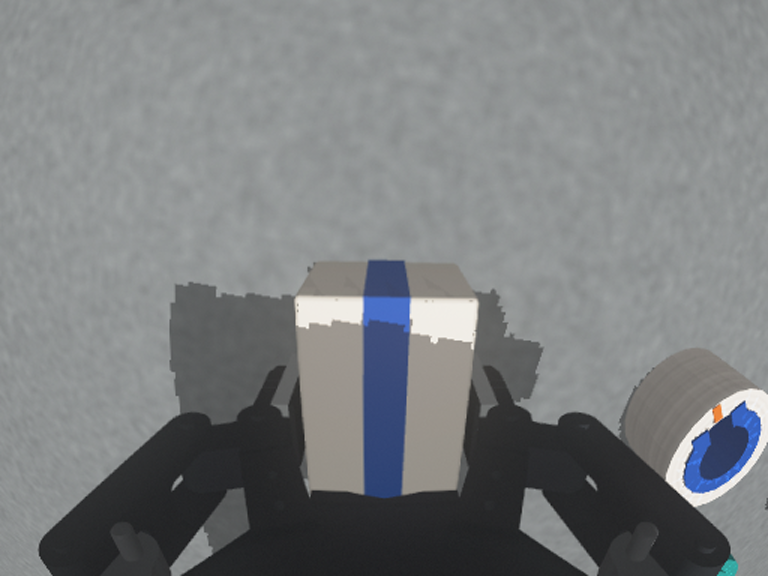

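```bash
python3 - <<'E'
from rig import r
from h import *
f=grab(r,'wrist')
px=lambda L:[((a+.5)/1.5-.5,(b+.5)/1.5-.5) for a,b in L]
T=T_tool(r.sense())
for L,z in(([(296,297),(479,297)],40),([(313,263),(461,263)],0)):
    p=ray(f,px(L),z); print(np.round((p-T[:3,3])@T[:3,:3],1))
E
python3 go.py 444.6,73.9,140,10.8 560,-80,160,90.9 628,-190,160,90.9
```

```text
[[ 40.4 -23.4 -31.7]
 [ 40.5  25.1 -31.7]]
[[ 39.4 -25.    8.3]
 [ 39.4  27.    8.3]]
now [444.6  73.9   8.2] yaw 10.61 q [0.16 0.45 2.15 0.   0.53 1.54] F [-0.6 -0.9  7. ] open 0.58
444.6,73.9,140,10.8 -> [0.04, -0.01, -13.18] turn -0.2
560,-80,160,90.9 -> [8.56, 17.24, -15.17] turn -80.3
628,-190,160,90.9 -> [13.22, 29.3, -15.17] turn -80.3
```

Call:
drive_tool([
  [0.7,[0,0,-4],0],
  [0.7,[0.5,1,-9],-8],
  [0.7,[2,4,-13],-18],
  [0.7,[4,8,-15],-28],
  [0.7,[6,12,-15.2],-38],
  [0.7,[8,17,-15.2],-48],
  [0.7,[10,22,-15.2],-58],
  [0.7,[12,26,-15.2],-68],
  [0.7,[13.2,29.2,-15.2],-78],
  [0.7,[13.2,29.2,-15.2],-80.3],
  [0.7,[13.2,29.2,-13],-80.3],
  [0.7,[13.2,29.2,-11],-80.3],
])

```text
clock: 17.18
eef_pos: [627.7, -189.0, 118.0]
tcp_rot: [3.139, -0.001, 1.587]
contact_force: [-0.1, -1.0, -0.9]
opening: 0.579
```

```bash
python3 go.py 628,-189.5,96,90.9 628,-189.5,89,90.9;  python3 -c "
from rig import r
from h import *
f=grab(r,'wrist','pics/w12.png')"
```

```text
now [ 627.7 -189.   118. ] yaw 90.91 q [-0.3   0.52  1.66  0.    0.97 -0.31] F [-0.1 -1.  -0.9] open 0.579
628,-189.5,96,90.9 -> [-0.05, 0.03, 2.2] turn 0.0
628,-189.5,89,90.9 -> [-0.05, 0.03, 2.9] turn 0.0
```

View pics/w12.png

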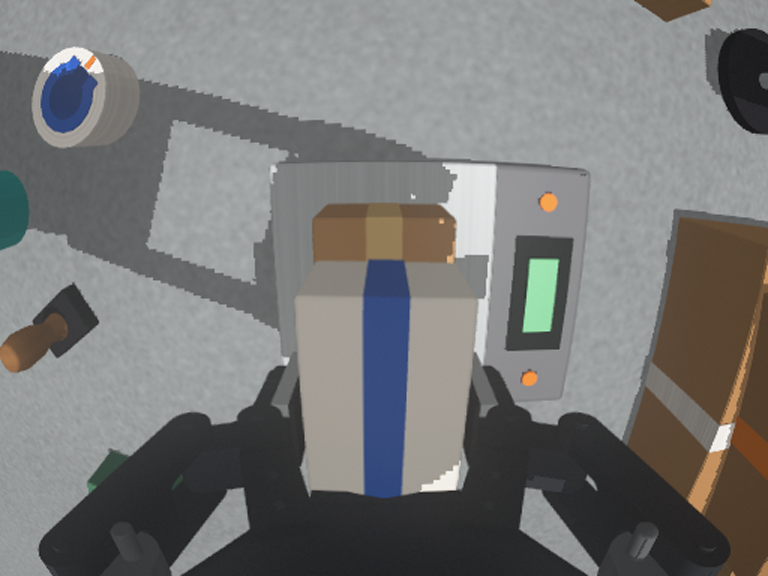

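Call:
drive_tool([
  [0.7,[-0.05,0.03,1],0],
  [0.7,[-0.05,0.03,1.8],0],
  [0.7,[-0.05,0.03,2.3],0],
  [0.7,[-0.05,0.03,2.6],0],
  [0.7,[-0.05,0.03,2.7],0],
  [0.7,[-0.05,0.03,2.8],0],
  [0.7,[-0.05,0.03,2.9],0],
  [0.7,[-0.05,0.03,2.9],0],
])

```text
clock: 18.23
eef_pos: [626.4, -188.8, 88.2]
tcp_rot: [-3.141, -0.002, 1.587]
contact_force: [-7.0, 1.7, 16.2]
opening: 0.581
```

```bash
python3 go.py 628,-189.5,88,90.9;  python3 -c "
from rig import r
from h import *
f=grab(r,'wrist','pics/w13.png')"
```

```text
now [ 626.4 -188.8   88.2] yaw 90.91 q [-0.3   0.55  1.67  0.    0.92 -0.31] F [-7.   1.7 16.2] open 0.581
628,-189.5,88,90.9 -> [-0.07, 0.16, 0.02] turn 0.0
```

View pics/w13.png

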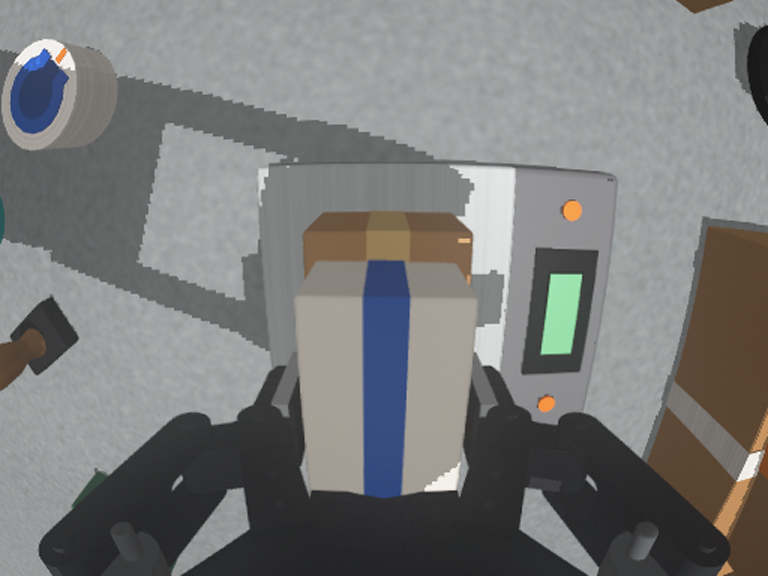

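Call:
drive_tool([
  [0.7,[0,0,-0.04],0],
  [0.7,[0,0,-0.08],0],
  [0.5,[0,0,-0.08],0],
  [0.2,[0,0,-0.08],0],
  [0,[0,0,-0.08],0],
  [0,[0,0,-0.08],0],
  [0,[0,0,-2],0],
  [0,[0,0,-6],0],
  [0,[0,0,-11],0],
  [0,[4,0,-15],0],
  [0,[8,0,-18],0],
  [0,[12,0,-18],0],
])

```text
clock: 19.77
eef_pos: [626.1, -68.4, 273.4]
tcp_rot: [3.135, -0.001, 1.586]
contact_force: [-0.0, 0.1, -0.9]
opening: 0.999
```

```bash
cat > m14.py <<'E'
from rig import r
from h import *; import pickle
f=grab(r,"wrist","pics/w14.png"); s=grab(r,"scene","pics/s14.png")
A=[r.outline_of(n,"wrist") for n in("brown_carton","white_carton","scale")]
for L in A: print([(round(d["score"],2),d["at"]) for d in L])
L=min(A[0],key=lambda d:np.hypot(*(ray(f,d["at"],60)[0][:2]-[627,-190])))
print(fit([(f,A[1][0]["mask"])],lambda x:[boxpts(x[0],x[1],np.radians(x[2]),80,50,80,120)],[627,-190,90.8],[4,4,4]))
K=3
img=cv2.resize(f["color"][:,:,::-1],None,fx=K,fy=K,interpolation=cv2.INTER_CUBIC)
def over(P,col): cv2.polylines(img,[np.round((proj(f,P)+.5)*K*16-8).astype(np.int32)],True,col,1,cv2.LINE_AA,4)
over(boxpts(627.5,-190,np.radians(.75),120,150,0,30)[4:],(0,0,255))
over(boxpts(627.5,-190,np.radians(90.75),100,60,30,80)[4:],(0,255,0)); B=boxpts(627.5,-190,np.radians(90.75),80,50,80,120);over(B[:4],(255,255,0)); over(B[4:],(255,0,0))
p=proj(f,[627,-190,60])[0]*K; a,b=int(p[0])-250,int(p[1])-230
cv2.imwrite("pics/w14o.png",img[max(b,0):b+460,a:a+500])
E
python3 m14.py
```

```text
[(0.96, [370.4, 84.3]), (0.79, [255.0, 216.8])]
[(0.57, [253.5, 268.2])]
[(0.58, [289.9, 225.5]), (0.19, [108.9, 252.2])]
(array([ 627.83522853, -188.77099126,   90.49253444]), np.float64(0.05031957023664513))
```

View pics/w14o.png

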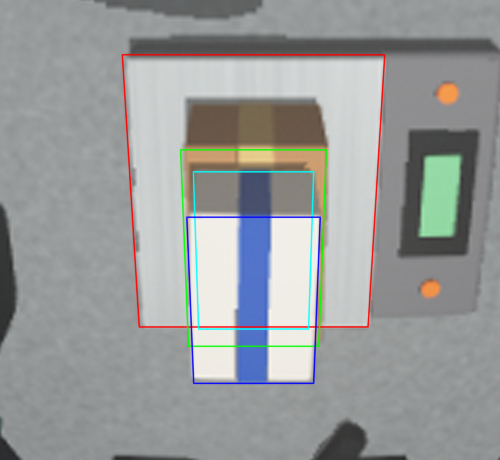

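```bash
python3 go.py 442,-67,120,85
```

```text
now [624.6 -69.5 269.3] yaw 90.95 q [-0.11  0.33  1.59  0.    1.23 -0.13] F [-0.7  0.1  0.2] open 1.004
442,-67,120,85 -> [0.53, -18.26, 14.93] turn 5.9
```

Call:
drive_tool([
  [0,[0.5,-5,4],6],
  [0,[0.5,-10,8],6],
  [0,[0.5,-15,12],6],
  [0,[0.5,-18.3,15],6],
  [0,[0.5,-18.3,15],6],
  [0,[0.5,-18.3,15],6],
])

```text
clock: 20.78
eef_pos: [442.9, -68.2, 119.9]
tcp_rot: [3.14, -0.002, 1.482]
contact_force: [1.5, -0.5, -0.4]
opening: 0.998
```

```bash
cat > m15.py <<'E'
from rig import r
from h import *
print(r.sense()["eef_pos"],np.degrees(r.sense()["tcp_rot"][2]))
f=grab(r,"wrist","pics/w15.png")
K=4
img=cv2.resize(f["color"][:,:,::-1],None,fx=K,fy=K,interpolation=cv2.INTER_CUBIC)
def over(P,col): cv2.polylines(img,[np.round((proj(f,P)+.5)*K*16-8).astype(np.int32)],False,col,1,cv2.LINE_AA,4)
t=np.linspace(0,2*np.pi,60)
c=np.array([442,-67,0])
for R,z,col in((30,40,(0,0,255)),(13.5,41,(0,255,0)),(30,0,(255,0,0))): over(c+np.c_[R*np.cos(t),R*np.sin(t),0*t+z],col)
for a in(35,40,45):
    d=np.array([np.cos(np.radians(a)),np.sin(np.radians(a)),0]); over(np.array([c+[0,0,41],c+30*d+[0,0,41]]),(0,0,255))
p=proj(f,[442,-67,40])[0]*K; a,b=int(p[0])-250,int(p[1])-230
cv2.imwrite("pics/w15o.png",img[max(b,0):b+460,a:a+500])
E
python3 m15.py
```

```text
[442.85749641 -68.19036086 119.94473095] 84.88559940991006
```

View pics/w15o.png

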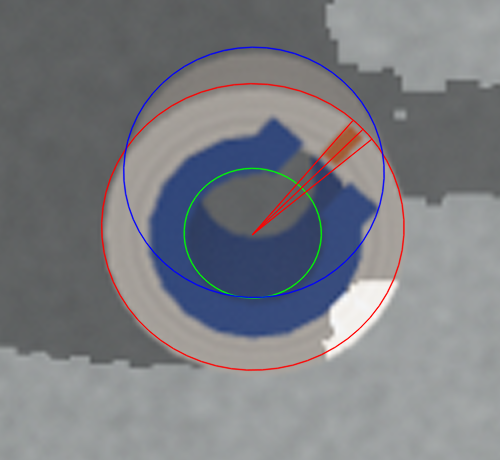

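```bash
python3 go.py 442.2,-67.3,6,86
```

```text
now [443.5 -68.1 120.2] yaw 84.9 q [-0.16  0.23  2.1   0.    0.81 -0.07] F [ 0.9 -0.7 -0.2] open 0.997
442.2,-67.3,6,86 -> [0.05, -0.17, 11.42] turn -1.1
```

Call:
drive_tool([
  [0,[0.05,-0.15,5],-1],
  [0,[0.05,-0.15,9],-1],
  [0,[0.05,-0.15,11.4],-1],
  [0,[0.05,-0.15,11.4],-1],
  [0.3,[0.05,-0.15,11.4],-1],
  [0.65,[0.05,-0.15,11.4],-1],
  [0.65,[0.05,-0.15,11.4],-1],
  [0.65,[0.05,-0.15,11.4],-1],
  [0.65,[0.05,-0.15,11.4],-1],
], grip_force=30)

```text
clock: 21.95
eef_pos: [443.8, -67.6, 7.6]
tcp_rot: [3.136, -0.001, 1.499]
contact_force: [-0.4, -0.4, 8.4]
opening: 0.692
```

```bash
python3 go.py 442.2,-67.3,6,86; cat > m16.py <<'E'
from rig import r
from h import *
f=grab(r,"wrist","pics/w16.png"); T=T_tool(r.sense())
K=3
img=cv2.resize(f["color"][:,:,::-1],None,fx=K,fy=K,interpolation=cv2.INTER_CUBIC)
def over(P,col): cv2.polylines(img,[np.round((proj(f,P)+.5)*K*16-8).astype(np.int32)],False,col,1,cv2.LINE_AA,4)
t=np.linspace(0,2*np.pi,60); c=T[:3,3].copy(); c[2]=0
print(c)
for R,z,col in((30,40,(0,0,255)),(13.5,41,(0,255,0))): over(c+np.c_[R*np.cos(t),R*np.sin(t),0*t+z],col)
for a in(41,):
    d=np.array([np.cos(np.radians(a)),np.sin(np.radians(a)),0]); over(np.array([c+[0,0,41],c+30*d+[0,0,41]]),(0,0,255))
p=proj(f,c+[0,0,40])[0]*K; a,b=int(p[0])-300,int(p[1])-230
cv2.imwrite("pics/w16o.png",img[max(b,0):b+460,a:a+600])
E
python3 m16.py
```

```text
now [443.8 -67.6   7.6] yaw 85.9 q [-0.16  0.45  2.16  0.    0.53 -0.09] F [-0.4 -0.4  8.4] open 0.692
442.2,-67.3,6,86 -> [0.01, -0.16, 0.16] turn -0.1
[443.783996   -67.55810288   0.        ]
```

View pics/w16o.png

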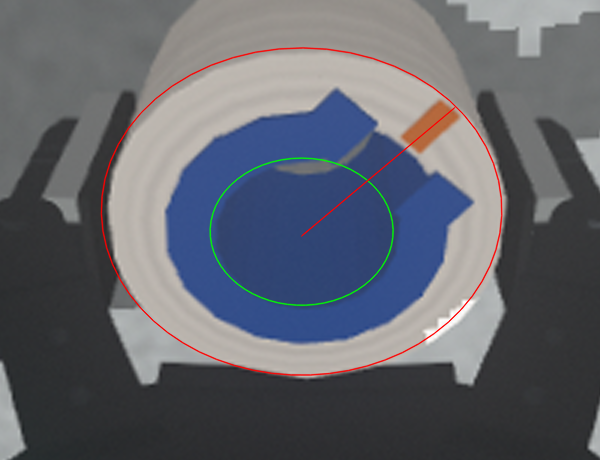

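```bash
python3 go.py 443.8,-67.6,120,86 623.2,144.7,120,70 623.2,144.7,88,70
```

```text
now [443.8 -67.6   7.6] yaw 85.9 q [-0.16  0.45  2.16  0.    0.53 -0.09] F [ 0.5 -0.4  7.2] open 0.696
443.8,-67.6,120,86 -> [0.01, 0.07, -11.24] turn -0.1
623.2,144.7,120,70 -> [22.47, 16.44, -11.11] turn 15.9
623.2,144.7,88,70 -> [22.46, 16.43, -7.91] turn 15.9
```

Call:
drive_tool([
  [0.65,[0,0,-4],0],
  [0.65,[0,0,-9],0],
  [0.65,[4,3,-11.1],4],
  [0.65,[8,6,-11.1],8],
  [0.65,[12,9,-11.1],12],
  [0.65,[16,12,-11.1],15.9],
  [0.65,[20,15,-11.1],15.9],
  [0.65,[22.5,16.4,-11.1],15.9],
  [0.65,[22.5,16.4,-11.1],15.9],
  [0.65,[22.5,16.4,-9.5],15.9],
  [0.65,[22.5,16.4,-8.5],15.9],
  [0.65,[22.5,16.4,-8.5],15.9],
])

```text
clock: 23.5
eef_pos: [621.6, 144.1, 92.4]
tcp_rot: [3.139, -0.001, 1.221]
contact_force: [0.2, 0.6, -1.2]
opening: 0.698
```

```bash
python3 go.py 623.2,144.7,50,70.3 623.2,144.7,29,70.3; cat > m17.py <<'E'
from rig import r
from h import *
import pickle
f=grab(r,"wrist"); s=grab(r,"scene"); t=grab(r,"top"); pickle.dump((f,s,t,T_tool(r.sense())),open("w17.pkl","wb"))
K=1.5
img=cv2.resize(f["color"][:,:,::-1],None,fx=K,fy=K,interpolation=cv2.INTER_CUBIC)
def over(P,col): cv2.polylines(img,[np.round((proj(f,P)+.5)*K*16-8).astype(np.int32)],False,col,1,cv2.LINE_AA,4)
for R,z in((50,8),(36,20),(6,68),(10,60)): over(cyl(623.2,145.2,R,z,z)[:48],(0,0,255))
over(np.array([[623.2,145.2,8],[623.2+50*np.cos(np.radians(25.3)),145.2+50*np.sin(np.radians(25.3)),8]]),(0,255,0))
cv2.imwrite("pics/w17o.png",img)
K=4
p=proj(s,[623,145,50])[0]; a,b=int(p[0])-60,int(p[1])-60
cv2.imwrite("pics/s17.png",cv2.resize(s["color"][b:b+120,a:a+140,::-1],None,fx=5,fy=5,interpolation=cv2.INTER_CUBIC))
E
python3 m17.py
```

```text
now [621.6 144.1  92.4] yaw 69.96 q [ 0.23  0.52  1.71 -0.    0.9   0.58] F [ 0.2  0.6 -1.2] open 0.698
623.2,144.7,50,70.3 -> [0.1, 0.12, 4.24] turn -0.3
623.2,144.7,29,70.3 -> [0.1, 0.11, 6.34] turn -0.3
```

View pics/w17o.png

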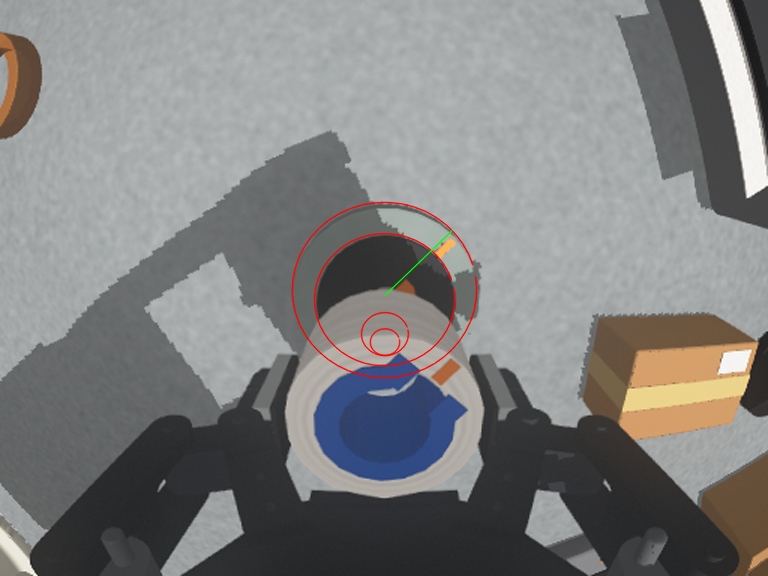

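View pics/s17.png

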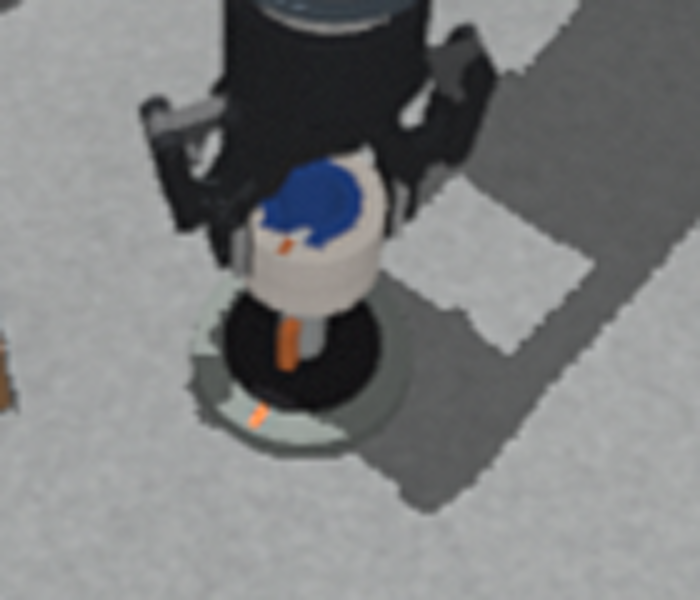

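The roll is over the spindle, with its tick towards the orange key. The platter overlay sits about 1.6 mm off, which is inside the clearance.

Call:
drive_tool([
  [0.65,[0.03,0.12,0],-0.3],
  [0.65,[0.03,0.12,1],-0.3],
  [0.65,[0.03,0.12,2],-0.3],
  [0.65,[0.03,0.12,2.8],-0.3],
  [0.65,[0.03,0.12,2.8],-0.3],
])

```text
clock: 24.28
eef_pos: [623.6, 144.5, 64.8]
tcp_rot: [3.138, -0.002, 1.227]
contact_force: [-0.3, 0.5, -1.5]
opening: 0.698
```

Call:
drive_tool([
  [0.65,[0,0,0.6],0],
  [0.65,[0,0,1.2],0],
  [0.65,[0,0,1.6],0],
  [0.65,[0,0,1.6],0],
])

```text
clock: 24.78
eef_pos: [623.5, 144.5, 48.5]
tcp_rot: [3.138, -0.001, 1.227]
contact_force: [-0.7, 0.3, -1.3]
opening: 0.696
```

Bottom is at about 41 mm, past the key's top, with no contact force, so the slot has taken the key.

Call:
drive_tool([
  [0.65,[0,0,0.8],0],
  [0.65,[0,0,1.5],0],
  [0.65,[0,0,1.8],0],
  [0.65,[0,0,1.9],0],
  [0.65,[0,0,2.0],0],
  [0.65,[0,0,2.0],0],
])

```text
clock: 25.52
eef_pos: [623.6, 144.5, 28.5]
tcp_rot: [3.138, -0.002, 1.227]
contact_force: [-0.6, -0.1, -1.2]
opening: 0.698
```

Call:
drive_tool([
  [0.65,[0,0,0.08],0],
  [0.65,[0,0,0.08],0],
  [0.5,[0,0,0.08],0],
  [0.2,[0,0,0.05],0],
  [0,[0,0,0],0],
  [0,[0,0,0],0],
  [0,[0,0,-2],0],
  [0,[0,0,-6],0],
  [0,[0,0,-12],0],
  [0,[0,0,-16],0],
  [0,[0,0,-16],0],
])

```text
clock: 26.9
eef_pos: [625.5, 145.0, 194.1]
tcp_rot: [3.131, -0.006, 1.227]
contact_force: [0.1, 0.2, -0.7]
opening: 0.997
```

```bash
python3 go.py 391.5,-221,180,33.5; python3 - <<'E'
from rig import r
from h import *
f=grab(r,"wrist","pics/w18.png"); s=grab(r,"scene")
p=proj(s,[623,145,50])[0]; a,b=int(p[0])-60,int(p[1])-60
cv2.imwrite("pics/s18.png",cv2.resize(s["color"][b:b+120,a:a+140,::-1],None,fx=5,fy=5,interpolation=cv2.INTER_CUBIC))
E
```

```text
now [625.5 145.  194.1] yaw 70.28 q [ 0.23  0.41  1.64 -0.    1.08  0.57] F [ 0.1  0.2 -0.7] open 0.997
391.5,-221,180,33.5 -> [-42.36, -9.69, 1.06] turn 36.8
```

View pics/w18.png

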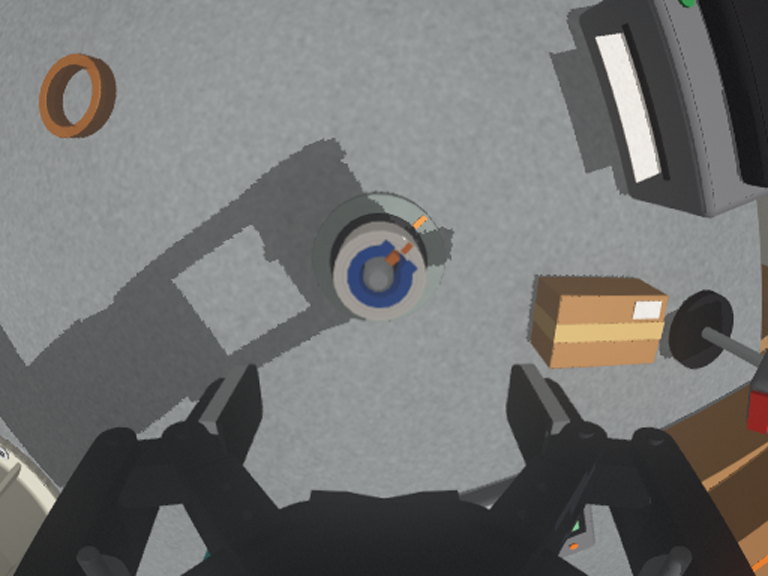

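View pics/s18.png

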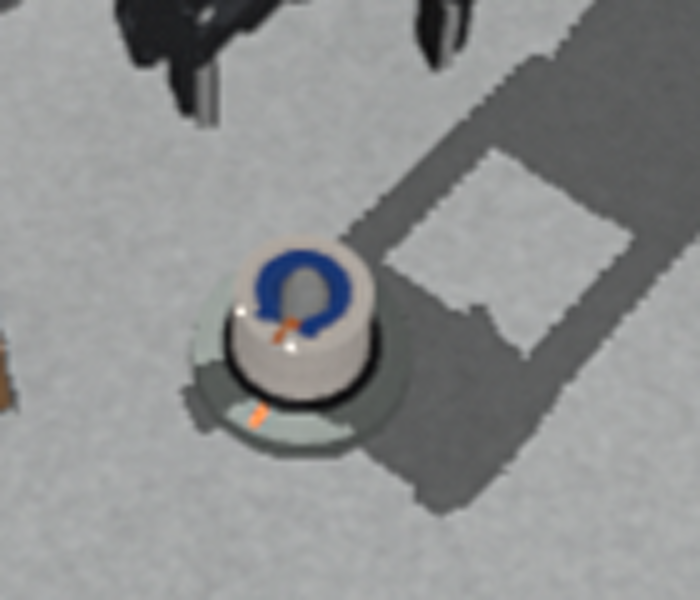

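```bash
python3 go.py 391.5,-221,190,123.7 391.5,-221,150,123.7
```

```text
now [623.1 144.5 189.7] yaw 70.28 q [ 0.23  0.41  1.64 -0.    1.08  0.57] F [-0.  -0.1 -2.1] open 1.001
391.5,-221,190,123.7 -> [-42.22, -9.47, -0.17] turn -53.4
391.5,-221,150,123.7 -> [-42.23, -9.49, 3.83] turn -53.4
```

Call:
drive_tool([
  [0,[-6,-1.4,-1],-8],
  [0,[-12,-2.8,-1],-18],
  [0,[-18,-4.2,0],-28],
  [0,[-24,-5.5,0],-38],
  [0,[-30,-6.9,1],-48],
  [0,[-36,-8.2,2],-53.4],
  [0,[-42.2,-9.5,3],-53.4],
  [0,[-42.2,-9.5,3.8],-53.4],
  [0,[-42.2,-9.5,3.8],-53.4],
  [0,[-42.2,-9.5,3.8],-53.4],
])

```text
clock: 28.25
eef_pos: [392.1, -219.7, 150.2]
tcp_rot: [3.137, 0.002, 2.16]
contact_force: [0.2, 0.0, 1.3]
opening: 1.005
```

```bash
cat > m19.py <<'E'
from rig import r
from h import *
f=grab(r,"wrist"); L=r.outline_of("stamp","wrist"); print([(d["score"],d["at"]) for d in L]); print(r.sense()["eef_pos"])
mod=lambda x:[boxpts(x[0],x[1],np.radians(x[2]),50,36,0,16),cyl(x[0],x[1],8,16,78),cyl(x[0],x[1],12.5,45,65)]
X,c=fit([(f,L[0]["mask"])],mod,[391.5,-221,34],[4,4,4]); print(X,c)
K=3
img=cv2.resize(f["color"][:,:,::-1],None,fx=K,fy=K,interpolation=cv2.INTER_CUBIC)
def over(P,col): cv2.polylines(img,[np.round((proj(f,P)+.5)*K*16-8).astype(np.int32)],True,col,1,cv2.LINE_AA,4)
over(boxpts(391.5,-221,np.radians(34),50,36,16,16)[4:],(0,0,255))
for z in(45,55,65): over(cyl(391.5,-221,12.5,z,z)[:48],(0,255,0))
p=proj(f,[391,-221,40])[0]*K; a,b=int(p[0])-250,int(p[1])-230
cv2.imwrite("pics/w19o.png",img[max(b,0):b+460,max(a,0):a+500])
E
python3 m19.py;python3 go.py 391.5,-221,60,123.7 391.5,-221,35,123.7
```

```text
[(0.84, [253.9, 184.3])]
[ 392.37414469 -219.72171805  150.4881538 ]
[ 390.87901539 -222.17402241   32.29041272] 0.06084554517296126
now [ 392.4 -219.7  150.5] yaw 123.79 q [-0.52  0.18  2.08  0.    0.88 -1.11] F [-1.  -0.6 -0.1] open 0.998
391.5,-221,60,123.7 -> [-0.04, -0.19, 9.05] turn 0.1
391.5,-221,35,123.7 -> [-0.03, -0.2, 11.55] turn 0.1
```

View pics/w19o.png

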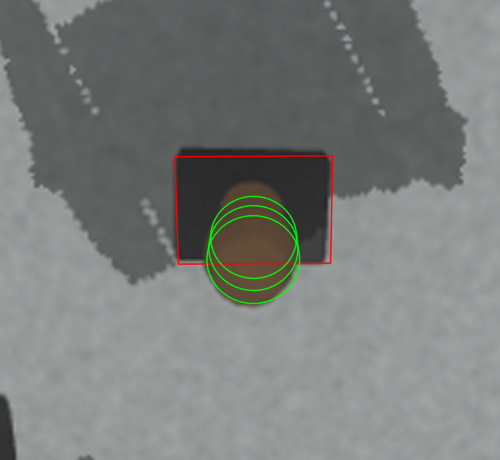

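Call:
drive_tool([
  [0,[-0.05,-0.2,5],0],
  [0,[-0.05,-0.2,9],0],
  [0,[-0.05,-0.2,11.5],0],
  [0,[-0.05,-0.2,11.5],0],
  [0.4,[-0.05,-0.2,11.5],0],
  [0.9,[-0.05,-0.2,11.5],0],
  [0.9,[-0.05,-0.2,11.5],0],
  [0.9,[-0.05,-0.2,11.5],0],
  [0.9,[-0.05,-0.2,11.5],0],
  [0.9,[-0.05,-0.2,11.5],0],
], grip_force=30)

```text
clock: 29.6
eef_pos: [391.8, -221.6, 36.2]
tcp_rot: [3.137, 0.003, 2.161]
contact_force: [-3.1, -2.3, 7.2]
opening: 0.283
```

```bash
python3 go.py 391.5,-221,100,123.7 625.2,-22.5,110,90.75;python3 -c "
from rig import r
from h import *
f=grab(r,'wrist','pics/w20.png')"
```

```text
now [ 391.8 -221.6   36.2] yaw 123.79 q [-0.52  0.39  2.15  0.01  0.6  -1.11] F [-3.1 -2.3  7.2] open 0.283
391.5,-221,100,123.7 -> [0.05, 0.04, -6.38] turn 0.1
625.2,-22.5,110,90.75 -> [3.54, 30.51, -7.24] turn 33.0
```

View pics/w20.png

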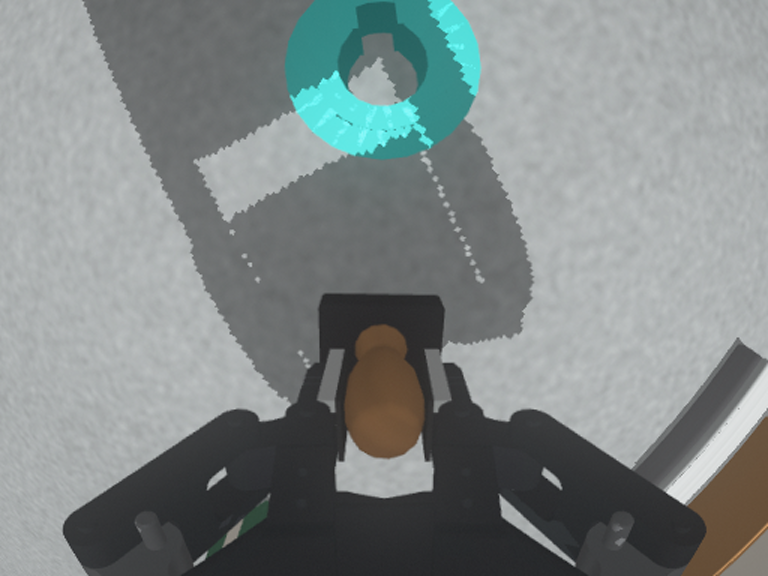

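Call:
drive_tool([
  [0.9,[0,0,-3],0],
  [0.9,[0,0,-7.2],0],
  [0.9,[0.5,5,-7.2],5],
  [0.9,[1,11,-7.2],12],
  [0.9,[1.7,17,-7.2],20],
  [0.9,[2.5,23,-7.2],28],
  [0.9,[3,28,-7.2],33],
  [0.9,[3.5,30.5,-7.2],33],
  [0.9,[3.5,30.5,-6],33],
  [0.9,[3.5,30.5,-4],33],
  [0.9,[3.5,30.5,-2],33],
  [0.9,[3.5,30.5,-2],33],
])

```text
clock: 31.15
eef_pos: [623.3, -23.6, 55.1]
tcp_rot: [3.14, 0.0, 1.584]
contact_force: [1.0, -0.2, -1.9]
opening: 0.284
```

```bash
python3 go.py 625.3,-22.5,40,90.75 625.3,-22.5,36.4,90.75
```

```text
now [623.3 -23.6  55.1] yaw 90.74 q [-0.04  0.56  1.76  0.    0.82 -0.05] F [ 1.  -0.2 -1.9] open 0.284
625.3,-22.5,40,90.75 -> [0.1, 0.2, 1.51] turn -0.0
625.3,-22.5,36.4,90.75 -> [0.1, 0.2, 1.87] turn -0.0
```

Call:
drive_tool([
  [0.9,[0.1,0.2,0.7],0],
  [0.9,[0.1,0.2,1.3],0],
  [0.9,[0.1,0.2,1.6],0],
  [0.9,[0.1,0.2,1.75],0],
  [0.9,[0.1,0.2,1.8],0],
  [0.9,[0.1,0.2,1.8],0],
])

```text
clock: 31.9
eef_pos: [625.5, -22.5, 37.2]
tcp_rot: [3.14, 0.0, 1.584]
contact_force: [0.3, -0.6, -2.1]
opening: 0.286
```

Call:
drive_tool([
  [0.9,[0,0,0.05],0],
  [0.9,[0,0,0.1],0],
  [0.9,[0,0,0.1],0],
])

```text
clock: 32.28
eef_pos: [625.5, -22.5, 36.5]
tcp_rot: [3.14, -0.0, 1.584]
contact_force: [-0.5, -0.3, 0.5]
opening: 0.284
```

Touching. Release, retreat, and move clear for a final look.

Call:
drive_tool([
  [0.8,[0,0,0],0],
  [0.5,[0,0,0],0],
  [0.2,[0,0,0],0],
  [0,[0,0,0],0],
  [0,[0,0,0],0],
  [0,[0,0,-3],0],
  [0,[0,0,-8],0],
  [0,[0,0,-14],0],
  [0,[0,-5,-20],0],
  [0,[0,-10,-22],0],
  [0,[0,-15,-22],0],
  [0,[0,-20,-22],0],
])

```text
clock: 33.78
eef_pos: [423.5, -25.1, 256.6]
tcp_rot: [3.138, 0.0, 1.584]
contact_force: [-0.9, -0.1, 0.3]
opening: 0.997
```

Call:
drive_tool([
  [0,[0,-5,0],0],
  [0,[0,-8,0],0],
  [0,[0,-10,0],0],
  [0,[0,-10,0],0],
])

```text
clock: 34.28
eef_pos: [322.7, -26.4, 256.4]
tcp_rot: [3.137, 0.0, 1.584]
contact_force: [1.0, 1.0, 1.1]
opening: 1.003
```

```bash
python3 - <<'E'
from rig import r
from h import *; import pickle
print(r.sense()["eef_pos"],r.sense()["clock"])
F={c:grab(r,c,f"pics/p21_{c}.png") for c in("wrist","top","scene")}
for c in F:
    L=r.outline_of("stamp",c)
    mod=lambda x:[boxpts(x[0],x[1],np.radians(.75),50,36,0,16),cyl(x[0],x[1],8,16,78),cyl(x[0],x[1],12.5,45,65)]
    print(c,[(round(d["score"],2),d["at"]) for d in L])
    for d in L[:1]: print(fit([(F[c],d["mask"])],mod,[625,-22],[4,4]))
pickle.dump(F,open("w21.pkl","wb"))
K=3
for c in("top","scene"):
    f=F[c]; img=cv2.resize(f["color"][:,:,::-1],None,fx=K,fy=K,interpolation=cv2.INTER_CUBIC)
    def over(P,col): cv2.polylines(img,[np.round((proj(f,P)+.5)*K*16-8).astype(np.int32)],True,col,1,cv2.LINE_AA,4)
    y=np.radians(.75)
    over(boxpts(627.5,-190,y,120,150,0,30)[4:],(0,0,255)); over(boxpts(627.5,-190,y,60,100,30,80)[4:],(0,255,0)); over(boxpts(627.5,-190,y,50,80,80,120)[4:],(255,0,0))
    for R,z in((36,20),(30,60)): over(cyl(623.2,145,R,z,z)[:48],(0,0,255))
    over(boxpts(625.3,-22.5,y,50,36,16,16)[4:],(0,255,255))
    p=proj(f,[625,-22,40])[0]*K; a,b=int(p[0])-330,int(p[1])-240
    cv2.imwrite(f"pics/o21_{c}.png",img[max(b,0):b+480,a:a+660])
E
```

```text
[322.66821636 -26.36312444 256.42172038] 34.275
wrist [(0.63, [451.5, 164.7])]
(array([625.48906431, -21.67004639]), np.float64(0.13275577714166564))
top [(0.72, [273.7, 158.9])]
(array([625.07182693, -20.08266258]), np.float64(0.10932349965734423))
scene [(0.94, [230.3, 200.9])]
(array([623.62505591, -19.34053248]), np.float64(0.10729386029351762))
```

View pics/o21_top.png

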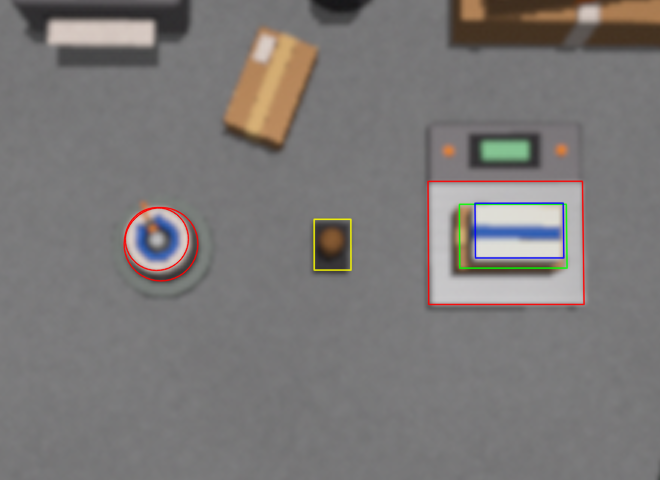

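View pics/o21_scene.png

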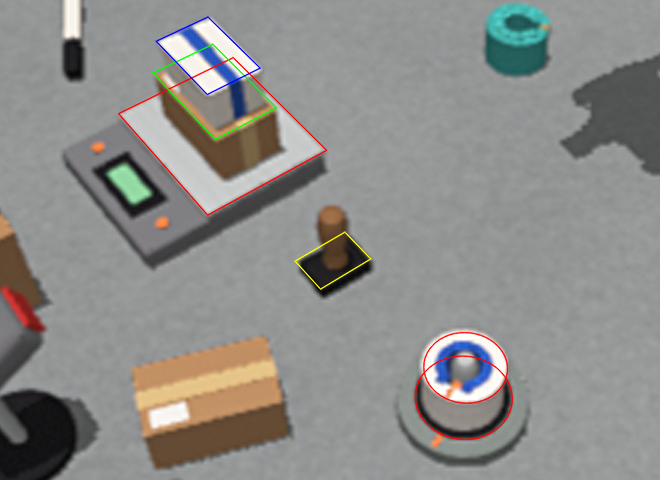

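View pics/p21_wrist.png

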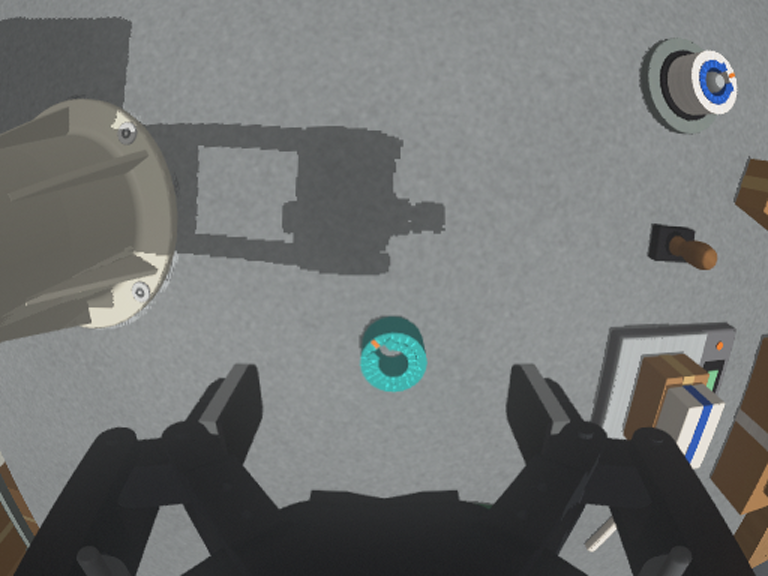

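Roll on the spindle, stamp between the fixtures and the cartons stacked square on the plate all match the overlays to within about 2 mm. Handing in.

```bash
python3 -c "
from rig import r
print(r.sign_off(), r.sense()['clock'])"
```

```text
the job is handed in; nothing more can be done
the job is handed in; nothing more can be done
```

I set out the labelling station in the order asked and handed it in after about 35 s of the 102 s allowed. I then tried to read the clock after handing in, and got only the interface's refusal, so I have no final reading. The arm was parked clear with the gripper open.

- **Brown carton:** it sits on the scale's plate, about 1.5 mm off the middle and turned to match the plate within about 0.2° by the camera fit. The set-down peaked at about 5 N.
- **White carton:** it is stacked on the brown one, centred within about 1 mm and the same way round. It went down harder than planned, with the wrist showing about 16 N, so I backed the arm off slightly before releasing. The stack looked undisturbed afterwards.
- **Label roll:** its slot took the orange key with no contact force, and it sits flat on the platter.
- **Stamp:** it stands upright midway between the scale and the unwinder. The wrist camera put it within 1 mm of the target, and the top and scene cameras 2–3 mm off along the line between the two. I left it, as that is about the cameras' own accuracy.

I did not touch the green carton, the tape roll or the look-alikes, but I did not measure them again at the end. Up close, the wrist camera read about 2 mm off along one axis, so I relied on the views from farther away for centring.

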